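# Stock the countertop display case

### The job

Put every loose figurine on the table into the display case for the show: turn both latches a quarter turn to release the top panel, lift it off and lay it flat on the work mat, then stand all the figurines upright on the case's floor beside the trophy that is already in it. Put the panel back, press it down until it sits level and fully home in the frame, and turn both latches back fully over it; leave the trophy standing and everything else on the table where it is.

Things in the scene. Friction and masses are not known exactly. Their poses are not given: they have to be found in the camera images.
- case: Fixed display case with clear walls and an aluminium top frame: 357 mm along x, 217 mm along y, frame top 106 mm above its underside. Origin: centre of its underside, on the table; x along its long side, z up. Outside the middle of each long side is a boss, 30 mm wide, reaching out to y = +-137 mm, with a latch on it.
- case_floor (a point): Centre of the case's grey felt floor, 10 mm above the table, axes as the case. Inner walls at x = +-160 and y = +-90 mm from here; the opening at the top is as wide as the floor. A figurine's centre may lie up to 130 mm (x) and 60 mm (y) from here.
- seat (a point): Where the origin of the seated panel lies, axes as the case: centre of the rebate's ledge, 98 mm above the table. The lip round it is 8 mm high and leaves the panel about 5 mm of play each way. A foam seal strip on the ledge along each long side stands 4 mm above the ledge when free; panel x along case x (either way round).
- panel: Loose lift-out top panel: clear sheet in an aluminium trim, 337 (x) x 197 (y) x 8 mm, 0.5 kg. Origin: centre of its underside; z up. Laid back loosely it rests 4 mm proud on the foam seals, where the latch cams foul its edge and leave it proud; pressed down in the middle with 6 N or more (8 to 15 N is plenty) the foam gives, it sits on the ledge, flush, and stays down when let go.
- panel_grip (a point): Centre of the panel's pull-handle bar, 33.5 mm above the panel's underside, over the panel's middle; x along the bar. Black bar 102 mm long, 12 mm wide, 11 mm tall, on a 12 mm square post at each end (posts 45 mm from here); 20 mm free height below it.
- mat: Fixed soft dark work mat, 380 mm (x) x 250 mm (y) x 3 mm, lying on the table on the other side from the case: the place to lay the panel. Origin: centre of its underside.
- latch_a (a joint): Quarter-turn cam latch on the +y long side of the case: 0 = latched (cam bar points inwards, over the panel's edge with 1.5 mm to spare), 1.57 = open (bar along the case's side, clear of the panel). Opens clockwise seen from above, about a vertical axis; stops at both ends; light friction (0.05 N m); stays where it is left.
- latch_a_grip (a point): On the turning axis of latch_a, at the height to grip its knob: a black wing 42 mm long, 11 mm thick, top 10 mm above this point, foot 20 mm below on the steel cam bar (40 mm long from the axis, 12 mm wide, 6 mm thick). Turns with the knob: x lies along the wing and points the way the cam bar points, z up.
- latch_b (a joint): Quarter-turn cam latch on the -y long side of the case: 0 = latched (cam bar points inwards, over the panel's edge with 1.5 mm to spare), 1.57 = open (bar along the case's side, clear of the panel). Opens clockwise seen from above, about a vertical axis; stops at both ends; light friction (0.05 N m); stays where it is left.
- latch_b_grip (a point): On the turning axis of latch_b, at the height to grip its knob: a black wing 42 mm long, 11 mm thick, top 10 mm above this point, foot 20 mm below on the steel cam bar (40 mm long from the axis, 12 mm wide, 6 mm thick). Turns with the knob: x lies along the wing and points the way the cam bar points, z up.
- spaceman: Loose collectible figurine, spaceman: aluminium, round barrel trunk on two legs, round helmet with a dark visor, backpack. About 80 mm tall, 0.16 kg, on a black round base 54 mm across and 10 mm thick; round trunk 36 mm across between 34 and 66 mm above the underside: grip it there from any side. Origin: centre of its underside; z up. None if absent today.
- wizard: Loose collectible figurine, wizard: white, long robe, beard, wide-brimmed pointed hat. About 80 mm tall, 0.16 kg, on a black round base 54 mm across and 10 mm thick; round trunk 34 mm across between 34 and 66 mm above the underside: grip it there from any side. Origin: centre of its underside; z up. None if absent today.
- knight: Loose collectible figurine, knight: dark steel, round trunk on two legs, shield, crested helmet. About 80 mm tall, 0.16 kg, on a black round base 54 mm across and 10 mm thick; round trunk 36 mm across between 34 and 66 mm above the underside: grip it there from any side. Origin: centre of its underside; z up. None if absent today.
- dragon: Loose collectible figurine, dragon: grey, round belly on two legs, snout, two horns, tail. About 80 mm tall, 0.16 kg, on a black round base 54 mm across and 10 mm thick; round trunk 38 mm across between 34 and 66 mm above the underside: grip it there from any side. Origin: centre of its underside; z up. None if absent today.
- trophy: Small brass cup on a 54 mm square wooden plinth, 72 mm tall, already on show somewhere in the case. Origin: centre of its underside. It stays there, upright.
- eraser: Not part of the job, leave alone: white eraser, 55 x 22 x 13 mm.
- marker: Not part of the job, leave alone: felt marker, 140 mm long, lying.
- phone: Not part of the job, leave alone: black phone, 150 x 74 x 9 mm, lying flat.
- mug: Not part of the job, leave alone: white mug, 95 mm tall.
- tape: Not part of the job, leave alone: roll of packing tape, 80 mm across, 24 mm tall.
- pencup: Not part of the job, leave alone: empty steel pen cup, 100 mm tall.
Not all that is in view belongs to the job. What is shaped like the spaceman but purple or turquoise is not meant. Leave any green look-alike of the wizard alone.

How it is judged:
On the way, in this order (a step that is already met when the one before it is completed fails the run):
1. both latches turned open (value of joint each of latch_a, latch_b above 1.35 rad), for 0.2 s.
2. the panel lies flat on the work mat (horizontal distance between panel and mat below 0.08 m and height (world z) of panel below 0.008 m and angle between panel's own z axis and vertical below 0.04 rad and linear speed of panel below 0.03 m/s and contact force between the fingers and panel below 0.1 N), for 0.2 s.
3. all figurines stand upright on the floor of the case (x of spaceman in the frame of case between -0.138 and 0.138 m and y of spaceman in the frame of case between -0.068 and 0.068 m and z of spaceman in the frame of case between 0.006 and 0.015 m and angle between each of spaceman, wizard, knight, dragon's own z axis and vertical below 0.1 rad and linear speed of each of spaceman, wizard, knight, dragon below 0.03 m/s and x of wizard in the frame of case between -0.138 and 0.138 m and y of wizard in the frame of case between -0.068 and 0.068 m and z of wizard in the frame of case between 0.006 and 0.015 m and x of knight in the frame of case between -0.138 and 0.138 m and y of knight in the frame of case between -0.068 and 0.068 m and z of knight in the frame of case between 0.006 and 0.015 m and x of dragon in the frame of case between -0.138 and 0.138 m and y of dragon in the frame of case between -0.068 and 0.068 m and z of dragon in the frame of case between 0.006 and 0.015 m and contact force between the fingers and spaceman below 0.1 N and contact force between the fingers and wizard below 0.1 N and contact force between the fingers and knight below 0.1 N and contact force between the fingers and dragon below 0.1 N), for 0.2 s.
4. the panel is back in the frame, pressed level and fully home (x of panel in the frame of case between -0.009 and 0.009 m and y of panel in the frame of case between -0.009 and 0.009 m and z of panel in the frame of case between 0.096 and 0.0995 m and angle between panel's own z axis and vertical below 0.012 rad and angle between the x axis of panel and the x axis of case, either way round below 0.08 rad), for 0.2 s.
5. both latches turned back over the panel (value of joint each of latch_a, latch_b below 0.2 rad), for 0.2 s.
At the end, for the whole second after the job is handed in: Every figurine present stands upright (within 0.1 rad) at rest on the floor inside the case, the trophy stands upright in it, the panel lies in its rebate level (0.012 rad) and fully down (within 1.5 mm of the ledge), and both latches are turned back to within 0.2 rad of latched (all of step 4 and all of step 5 and x of spaceman in the frame of case between -0.138 and 0.138 m and y of spaceman in the frame of case between -0.068 and 0.068 m and z of spaceman in the frame of case between 0.006 and 0.015 m and angle between each of spaceman, wizard, knight, dragon, trophy's own z axis and vertical below 0.1 rad and linear speed of each of spaceman, wizard, knight, dragon, panel below 0.03 m/s and x of wizard in the frame of case between -0.138 and 0.138 m and y of wizard in the frame of case between -0.068 and 0.068 m and z of wizard in the frame of case between 0.006 and 0.015 m and x of knight in the frame of case between -0.138 and 0.138 m and y of knight in the frame of case between -0.068 and 0.068 m and z of knight in the frame of case between 0.006 and 0.015 m and x of dragon in the frame of case between -0.138 and 0.138 m and y of dragon in the frame of case between -0.068 and 0.068 m and z of dragon in the frame of case between 0.006 and 0.015 m and z of trophy in the frame of case between 0.006 and 0.015 m); the robot touches nothing.
It fails at once if the trophy in the case is knocked over or taken away (angle between trophy's own z axis and vertical above 0.6 rad or distance of trophy from where it was at the start of the episode above 0.07 m).
It fails at once if another thing on the table (eraser, marker, phone, mug, tape, pen cup) is moved over 50 mm (distance of any of eraser, marker, phone, mug, tape, pencup from where it was at the start of the episode above 0.05 m).
Of spaceman, wizard, knight, dragon only 2 to 4 are there at a start; the rules pass over those that are not, and their reading is None.
At some moment in a run one of spaceman, wizard, knight, dragon may be knocked a few centimetres aside while the robot is not near it.
It also fails if it takes over 210 s, if anything falls off the work surface, if the arm or the gripper's body presses on something with over 40 N, if the wrist force passes 120 N, or if a joint passes its speed limit or range.

### The arm

A 7-joint arm with a two-finger parallel gripper is mounted at the origin on the work surface. World frame = base frame: x ahead of the robot, y to its left, z up, the work surface at z = 0. Lengths are in m, angles in rad, forces in N, time in s.
With the tool pointing down it reaches from about 0.425 to 1.025 m from the base axis. Payload 3.6 kg.
Tool frame: the origin (TCP) lies at the centre of the arm's flange, where the gripper is bolted on; the fingertips stand 173 mm ahead of it and the grasp point (between the pads) lies 155 mm ahead of it; y points along the fingers, x is the direction in which the jaws open and shut, and the axes are right-handed (so a half turn about y gives the same grasp; the last joint's range is limited). The gripper opens to 85 mm and grips with 20 to 120 N. Pads are 22 mm wide; open, the fingers measure 114 mm over their backs; the gripper's body (76 mm by 85 mm) begins 54 mm behind the grasp point. The pads swing forward as they close: fully open they stand 13 mm farther back than shut.
Start: joints at [1.188, 0.591, 0.048, 1.609, -0.033, 0.943, -0.034], TCP at [0.207, -0.695, 0.405] pointing down, gripper open.
Joint ranges: [-2.69, 2.69], [-0.47, 2.24], [-1.27, 1.36], [0.19, 2.51], [-1.53, 4.68], [0.08, 2.07], [-3.09, 3.09]. Speed limits (rad/s): [2.57, 2.57, 3.14, 3.14, 3.14, 3.14, 3.14].

### API

Orientations are given as a unit quaternion [x, y, z, w].
In Python, from bench import manip gives the robot as it stands. The module is installed in compiled form; this text tells all that it offers.
- The arm moves only by the tool play_rows, never from a script. Its argument "commands" is a list of rows, each a list of 7 numbers: the shift along the tool's x, y, z in mm, then the turn, a rotation vector about the tool's x, y, z in degrees, then the opening, from 0 (shut) to 1 (fully open). In form: [[x, y, z, rx, ry, rz, claw], ...]. A call has exactly 8 rows; each row is the pose to reach, as a shift and turn from the pose commanded when the call began, along the tool's axes at that moment; what a row does not reach only later rows make up. A row lasts 1/8 s, in which the tool goes at most 62.5 mm and 10.7 degrees, less where a joint would pass 70% of its speed; a pose out of reach is approached as far as the arm can. A call with a gripper value outside its range is refused whole. The fingers move at their own pace and stop on an object; "newtons" is the grip in N (left out, the last holds). Time passes only in rows, so rows that repeat a pose let the fingers close, or fill a call up. It gives the time, the measured TCP pose, the force and the opening at its end, in the units of the state.
- manip.state(): the state, without advancing time (a new reading comes with each control period).
- manip.read_camera(name): name is "side" or "top"; returns the picture (420x560x3 uint8, red, green, blue); there is no depth.
- manip.camera_params(name): a dict with "fovy" (degrees; the focal length in pixels is half the picture's height over the tangent of half this angle, whatever the lens; pixels are square), "cx", "cy" (the principal point, pixels), "R" (3x3) and "t" (3): a world point X has camera coordinates R X + t. Camera axes: x right, y down, z forward; pixel columns grow to the right and rows downward; lengths in m; the calibration is good to about 2 mm. A picture is of the moment at which its call begins. camera_params takes no time and is no camera call.
- manip.finish_job(): hands the job in, once; it reports no verdict.
The state is a dict: "t": time; "qpos": joint angles; "joint_vel": joint speeds; "joint_efforts": joint torques, N m; "ee_pos": TCP position; "tool_rot": TCP orientation; "force": force on the tool from outside, world axes, zero at the start; "torque": the same for the moment, N m; "grip_width": finger opening in m.
Only numpy, scipy, OpenCV 4.12 (cv2) and the standard library are available. Lean on these libraries where they do the work, as an engineer would, in place of code of your own. Each camera call takes 0.05 s, during which the arm holds its last target.

## Working session

There is one attempt and no reset: what is moved stays moved. The work goes in short steps, Python scripts to look and compute and a tool call to move; the robot and the scene stay as the last step left them, time stands still between calls to the robot, and variables do not carry over. Pictures are saved under pics/ and viewed, and the job is handed in when it is done.

Besides the shell and the picture viewer there is one more tool, called after ">>>" by a JSON object that holds its "fn" and its "kwargs". play_rows: Moves the arm, as the interface text tells. Its arguments: {"type":"object","properties":{"commands":{"type":"array","items":{"type":"array","items":{"type":"number"}}},"newtons":{"type":"number"}},"required":["commands"]}

```bash
ls; mkdir -p pics
python3 - <<'E'
from bench import manip
import cv2,json
s=manip.state();print(s)
for n in("side","top"):
    p=manip.camera_params(n);print(n,p)
    cv2.imwrite(f"pics/{n}0.png",cv2.cvtColor(manip.read_camera(n),cv2.COLOR_RGB2BGR))
E
```

```text
pics
{'t': 0.0, 'qpos': array([ 1.1875115 ,  0.59212744,  0.04832842,  1.60985201, -0.03328513,
        0.94268121, -0.03365824]), 'joint_vel': array([ 1.41966749e-03, -1.89146795e-03, -1.08280151e-03,  7.10027208e-04,
       -1.28459049e-04,  9.43035578e-05,  1.66989272e-03]), 'joint_efforts': array([-1.88714256e-05, -5.48696780e+01,  1.54653601e+00, -1.98124748e+01,
        9.48248984e-03,  8.66671588e-03, -1.16263206e-05]), 'ee_pos': array([ 0.20704931, -0.69434156,  0.40352413]), 'tool_rot': array([-0.56654312,  0.42321028, -0.42186426,  0.56740858]), 'force': array([ 1.07947371, -0.24914439, -0.41627906]), 'torque': array([ 0.03043682,  0.01620641, -0.02044347]), 'grip_width': 0.08565684077013043}
side {'fovy': 56.68528968069512, 'cx': 280.26242472866795, 'cy': 204.6352479764765, 'R': array([[-0.98957189, -0.14352569,  0.01215952],
       [-0.10048984,  0.62743361, -0.77215857],
       [ 0.1031953 , -0.76532832, -0.63531354]]), 't': array([0.55451751, 0.13949565, 1.23640359])}
top {'fovy': 49.01447433521686, 'cx': 274.44316270554555, 'cy': 206.73072315491515, 'R': array([[-2.03306926e-02, -9.99793145e-01,  5.74420282e-04],
       [-9.96873052e-01,  2.02274255e-02, -7.63869762e-02],
       [ 7.63595562e-02, -2.12562424e-03, -9.97078081e-01]]), 't': array([0.02553112, 0.55852739, 1.63186971])}
```

View pics/side0.png

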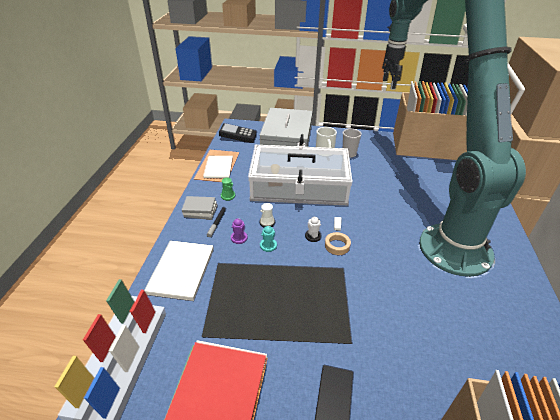

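View pics/top0.png

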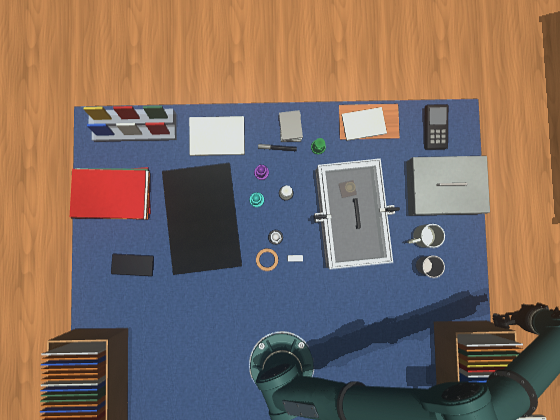

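Run:
```python
import cv2
a=cv2.imread('pics/top0.png')[95:285,235:465];cv2.imwrite('pics/top0z.png',cv2.resize(a,None,fx=3.4,fy=3.1,interpolation=2) if 0 else cv2.resize(a,None,fx=3.15,fy=3.15,interpolation=2))
a=cv2.imread('pics/side0.png')[110:270,170:390];cv2.imwrite('pics/side0z.png',cv2.resize(a,None,fx=3.6,fy=3.6,interpolation=2))
```

```text
(no output)
```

View pics/top0z.png

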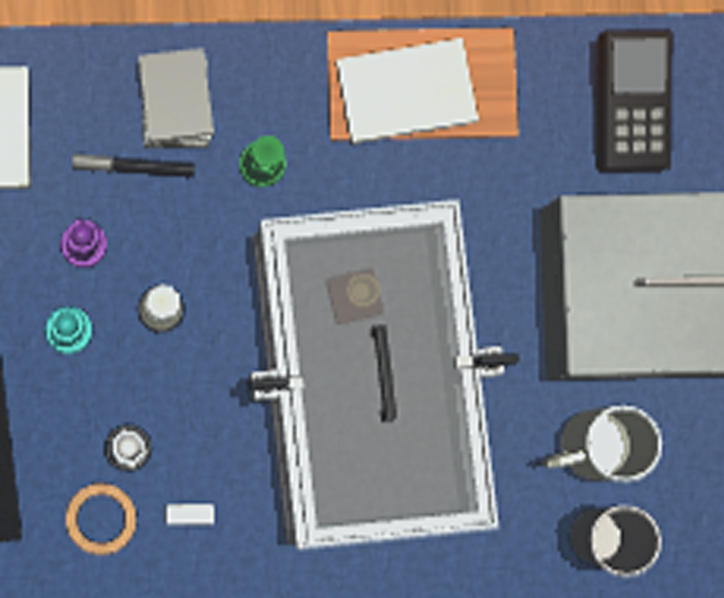

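View pics/side0z.png

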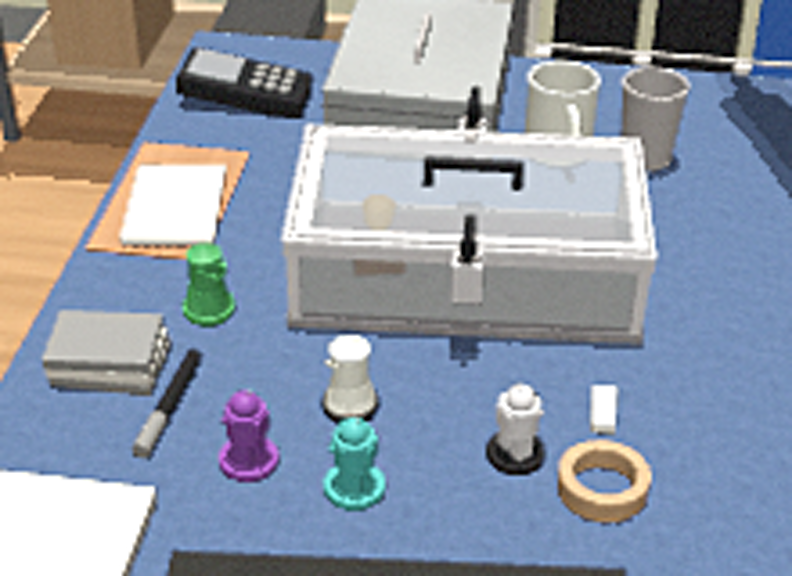

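```bash
cat > h.py <<'E'
import numpy as np, cv2
from scipy.spatial.transform import Rotation as Rn
from bench import manip
CP={n:manip.camera_params(n) for n in("side","top")}
def K(n):
    p=CP[n];f=210/np.tan(np.radians(p["fovy"]/2));return f,p["cx"],p["cy"],np.array(p["R"]),np.array(p["t"])
def ray(n,uv):
    f,cx,cy,R,t=K(n);d=R.T@np.array([(uv[0]-cx)/f,(uv[1]-cy)/f,1.]);return -R.T@t,d/np.linalg.norm(d)
def onz(n,uv,z):
    c,d=ray(n,uv);return c+d*(z-c[2])/d[2]
def proj(n,X):
    f,cx,cy,R,t=K(n);x=R@np.asarray(X)+t;return np.array([f*x[0]/x[2]+cx,f*x[1]/x[2]+cy])
def tri(us,ut):
    c1,d1=ray("side",us);c2,d2=ray("top",ut)
    A=np.stack([d1,-d2],1);s=np.linalg.lstsq(A,c2-c1,rcond=None)[0]
    p1=c1+s[0]*d1;p2=c2+s[1]*d2;return (p1+p2)/2,np.linalg.norm(p1-p2)
def cam(n,name=None):
    im=cv2.cvtColor(manip.read_camera(n),cv2.COLOR_RGB2BGR)
    if name: cv2.imwrite(f"pics/{name}.png",im)
    return im
def blobs(m,off=(0,0),amin=8):
    k,l,st,ce=cv2.connectedComponentsWithStats(m.astype(np.uint8))
    for i in range(1,k):
        if st[i,4]>=amin:
            ys,xs=np.nonzero(l==i);pts=np.stack([xs,ys],1).astype(float);c=np.cov(pts.T);w,v=np.linalg.eigh(c)
            print(np.round(ce[i]+off,2),st[i,:5]+np.array([off[0],off[1],0,0,0]),"axis",np.round(v[:,1],3),np.round(np.sqrt(12*w),1))
def pose():
    s=manip.state();return np.array(s["ee_pos"]),Rn.from_quat(s["tool_rot"]),s
def go(g,yaw=None,xdir=None,full=True):
    """shift so that grasp point at g, tool y down; tool x (jaw) along yaw (world), nearest of the half turn"""
    p,R,s=pose()
    best=None
    y=np.array([0,0,-1.])
    for k in (0,np.pi):
        x=np.array([np.cos(yaw+k),np.sin(yaw+k),0]);z=np.cross(x,y)
        Rt=Rn.from_matrix(np.stack([x,y,z],1));rv=(R.inv()*Rt).as_rotvec()
        if best is None or np.linalg.norm(rv)<np.linalg.norm(best[1]): best=(Rt,rv)
    tp=np.array(g)-0.155*y
    sh=R.inv().apply(tp-p)*1000
    print("t",round(s["t"],2),"shift",np.round(sh,1),"rot",np.round(np.degrees(best[1]),1),"q7",round(s["qpos"][6],2),"Fz",np.round(s["force"],1),"w",round(s["grip_width"],4))
def here():
    p,R,s=pose();m=R.as_matrix()
    print("t",round(s["t"],2),"grasp",np.round(p+0.155*m[:,1],4),"jawyaw",round(np.degrees(np.arctan2(m[1,0],m[0,0])),1),"ydir",np.round(m[:,1],3),"F",np.round(s["force"],1),"w",round(s["grip_width"],4),"q",np.round(s["qpos"],2))
E
python3 - <<'E'
from h import *
t=cv2.imread('pics/top0.png');s=cv2.imread('pics/side0.png')
here()
print("top dark");blobs(t[155:275,305:405].max(2)<60,(305,155),6)
print("side dark");blobs(s[125:215,245:355].max(2)<70,(245,125),6)
# frame corners
for uv in[(260,222),(458,200),(497,526),(300,548)]:
    print(np.round(onz("top",np.array(uv)/3.15+[235,95]-0.34,.106),4))
E
```

```text
t 0.1 grasp [ 0.207  -0.6941  0.2486] jawyaw -73.4 ydir [-0.001  0.002 -1.   ] F [-0.1  0.8 -0. ] w 0.0855 q [ 1.19  0.59  0.05  1.61 -0.03  0.94 -0.03]
top dark
[353.67 201.  ] [353 199   2   6   9] axis [0.133 0.991] [1.5 6.1]
[355. 209.] [355 206   1   7   7] axis [0. 1.] [0.  7.5]
[391.32 209.68] [386 208  13   4  19] axis [-1.     0.032] [ 2.8 14.2]
[318.35 217.15] [313 215  13   4  20] axis [-0.999 -0.05 ] [ 2.7 13.1]
[356. 218.] [356 215   1   7   7] axis [0. 1.] [0.  7.5]
[356.56 225.67] [356 223   2   6   9] axis [-0.178  0.984] [1.6 5.6]
side dark
[335.4  125.72] [323 125  23   3  47] axis [-0.998 -0.058] [ 2.3 21.2]
[352.67 126.67] [351 126   4   3   9] axis [-0.973 -0.23 ] [2.3 4.3]
[250.48 137.08] [245 130  11  13  91] axis [-0.701  0.713] [ 8.2 12.6]
[301.16 140.06] [299 135   5  11  31] axis [-0.091  0.996] [3.5 9.4]
[301.01 156.4 ] [288 154  27   9  88] axis [-0.998 -0.056] [ 6.2 32. ]
[299.56 176.67] [298 170   4  13  36] axis [-0.061  0.998] [ 3.2 12.3]
[ 0.6925 -0.1351  0.106 ]
[ 0.7123 -0.3515  0.106 ]
[ 0.3586 -0.3799  0.106 ]
[ 0.3395 -0.1682  0.106 ]
```

Run:
```python
from h import *
print(tri((301.16,140.06),(391.32,209.68)),tri((299.56,176.67),(318.35,217.15)))
print("handle",tri((301.0,153.8),(355.1,213.4)))
for z in(.1335,.1435):print(onz("top",(391.32,209.68),z),onz("top",(318.35,217.15),z))
print("handle ends top",onz("top",(353.4,198.7),.137),onz("top",(356.9,228.7),.137))
# local crops
t=cv2.imread('pics/top0.png')
a=t[190:240,300:410];cv2.imwrite('pics/tz1.png',cv2.resize(a,None,fx=7,fy=7,interpolation=0))
s=cv2.imread('pics/side0.png')
a=s[130:205,245:360];cv2.imwrite('pics/sz1.png',cv2.resize(a,None,fx=6.9,fy=6.9,interpolation=0))
```

```text
(array([ 0.53416135, -0.37791134,  0.12623377]), np.float64(0.0023229450869481213)) (array([ 0.51412713, -0.13192103,  0.12813386]), np.float64(0.0027317051623007714))
handle (array([ 0.52289569, -0.2529344 ,  0.14257703]), np.float64(0.001792170255819856))
[ 0.53252649 -0.3760854   0.1335    ] [ 0.51248189 -0.13144972  0.1335    ]
[ 0.53187662 -0.37352213  0.1435    ] [ 0.5119625  -0.13047887  0.1435    ]
handle ends top [ 0.57163241 -0.24993094  0.137     ] [ 0.471258   -0.25821988  0.137     ]
```

View pics/tz1.png

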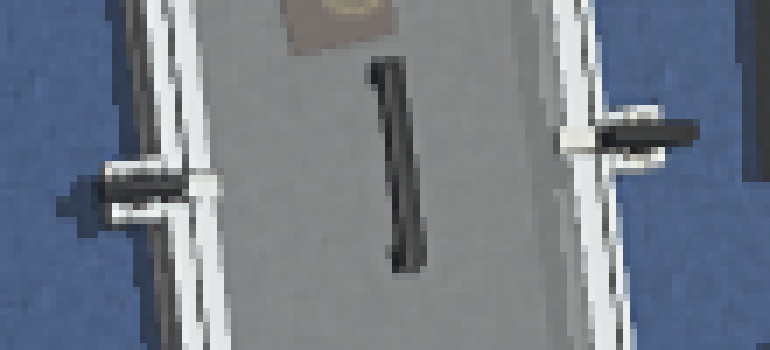

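View pics/sz1.png

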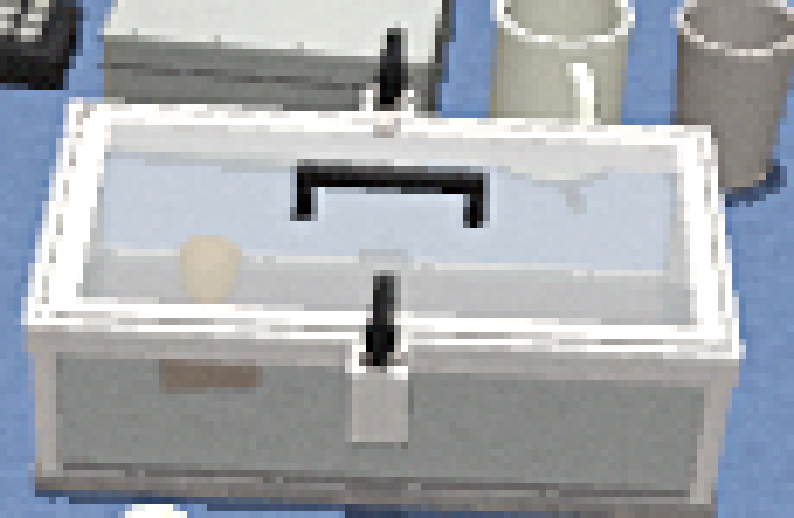

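Run:
```python
import cv2
t=cv2.imread('pics/top0.png')
# corner crops mosaic
import numpy as np
c=[(318,166),(381,160),(393,262),(330,268)]
cr=[cv2.resize(t[v-14:v+14,u-14:u+14],None,fx=10,fy=10,interpolation=0) for u,v in c]
m=np.vstack([np.hstack([cr[0],cr[1]]),np.hstack([cr[3],cr[2]])])
cv2.imwrite('pics/corn.png',m)
```

```text
(no output)
```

View pics/corn.png

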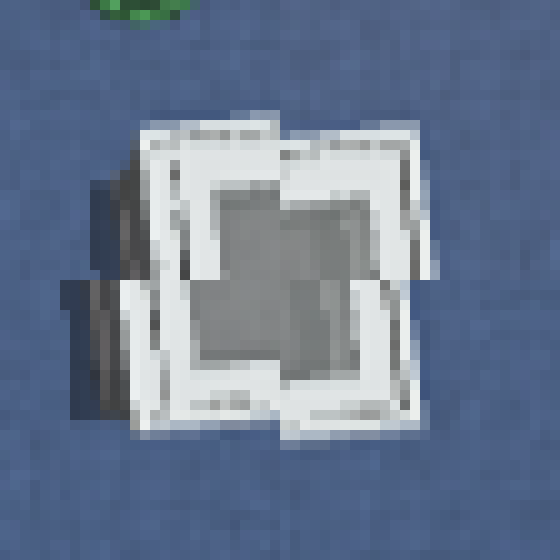

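Run:
```python
from h import *
P=[onz("top",uv,.106)[:2] for uv in[(317.3,164.3),(380.3,158.5),(392.5,263.2),(328.9,268.4)]]
P=np.array(P);print(P,P.mean(0));
print([np.linalg.norm(P[i]-P[(i+1)%4]) for i in range(4)])
d=(P[0]+P[1]-P[2]-P[3]);print(np.degrees(np.arctan2(d[1],d[0])));d=P[0]+P[3]-P[1]-P[2];print(np.degrees(np.arctan2(d[1],d[0]))-90)
c=P.mean(0);yw=np.radians(5.1);
def cw(x,y,z,c=c):
    return np.array([c[0]+x*np.cos(yw)-y*np.sin(yw),c[1]+x*np.sin(yw)+y*np.cos(yw),z])
# side-view corners
S=np.array([(70,103),(712,128),(742,352),(25,322)])/6.9+[245-.5,130-.5]
PS=np.array([onz("side",u,.106)[:2] for u in S]);print(PS,PS.mean(0));print([np.linalg.norm(PS[i]-PS[(i+1)%4]) for i in range(4)])
```

```text
[[ 0.69535829 -0.13552926]
 [ 0.71108487 -0.35230271]
 [ 0.35335485 -0.37992772]
 [ 0.34031623 -0.16489589]] [ 0.52502856 -0.25816389]
[np.float64(0.21734317410731202), np.float64(0.3587950865509508), np.float64(0.2154267682588759), np.float64(0.356254490269825)]
4.571513898124196
3.8111933736923334
[[ 0.71286797 -0.35001022]
 [ 0.35488937 -0.38206484]
 [ 0.33778911 -0.16946585]
 [ 0.69390755 -0.13760863]] [ 0.5248635  -0.25978738]
[np.float64(0.35941087443928293), np.float64(0.21328560515692838), np.float64(0.3575405204687127), np.float64(0.21324617918110247)]
```

Run:
```python
from h import *
a=onz("top",(320.2,216.6),.1435);b=onz("top",(392.6,209.4),.1435);print(a,b,(a+b)/2,np.linalg.norm(a-b))
# model from corners, predict
c=np.array([.525,-.259]);yw=np.radians(4.9)
def cw(x,y,z):return np.array([c[0]+x*np.cos(yw)-y*np.sin(yw),c[1]+x*np.sin(yw)+y*np.cos(yw),z])
for y in(.1225,-.1225):
  X=cw(0,y,.1435);print("wing top",X,proj("top",X),proj("side",X), "foot",proj("top",cw(0,y,.1135)),proj("side",cw(0,y,.1135)))
for x in (.051,-.051): print("handle end",proj("top",cw(x,0,.1370)),proj("side",cw(x,0,.137)))
```

```text
[ 0.51366418 -0.13666616  0.1435    ] [ 0.5327222  -0.37781105  0.1435    ] [ 0.52319319 -0.25723861  0.1435    ] 0.2418968098507953
wing top [ 0.51453643 -0.1369477   0.1435    ] [320.27748176 216.33577741] [300.20331726 172.08900472] foot [319.39256502 216.8288314 ] [299.8084618  179.37893254]
wing top [ 0.53546357 -0.3810523   0.1435    ] [393.54188734 208.55736645] [301.41574071 135.70070166] foot [391.25371629 209.19886116] [301.05497219 142.53793163]
handle end [354.76729712 197.42624027] [286.62008013 153.62230078]
handle end [358.4135494  227.78765224] [314.95434274 154.80302952]
```

Run:
```python
from h import *
go((.533,-.379,.22),np.radians(4.6))
```

```text
t 0.1 shift [-209.    29.   402.5] rot [ -0.1 -78.   -0.1] q7 -0.03 Fz [-0.1  0.8 -0. ] w 0.0855
```

>>> {"fn": "play_rows", "kwargs": {"commands": [[-20,0,40,0,-8,0,0.6],[-46,0,90,0,-18,0,0.6],[-73,0,140,0,-28,0,0.6],[-100,0,190,0,-38,0,0.6],[-126,0,242,0,-48,0,0.6],[-155,10,295,0,-58,0,0.6],[-182,20,350,0,-68,0,0.6],[-209,29,402,0,-78,0,0.6]], "newtons": 25}}

```text
t: 1.1
ee_pos: [0.5338, -0.378, 0.3751]
tool_rot: [-0.706, -0.03, 0.031, 0.707]
force: [-0.8, 0.2, -0.3]
grip_width: 0.0513
```

Run:
```python
from h import *
here();go((.533,-.379,.137),np.radians(4.6))
cv2.imwrite('pics/t1.png',cv2.resize(cam("top")[150:280,280:450],None,fx=4,fy=4))
here()
```

```text
t 1.1 grasp [ 0.5337 -0.378   0.2201] jawyaw 4.9 ydir [-0.  0. -1.] F [-0.8  0.2 -0.3] w 0.0513 q [ 0.78  0.55 -0.33  1.79  0.23  0.84  0.42]
t 1.1 shift [-0.8 83.1 -0.9] rot [-0.   0.3 -0. ] q7 0.42 Fz [-0.8  0.2 -0.3] w 0.0513
t 1.15 grasp [ 0.5413 -0.3681  0.2195] jawyaw 5.9 ydir [ 0.006  0.008 -1.   ] F [6.2 4.9 0. ] w 0.0512 q [ 0.77  0.56 -0.35  1.79  0.23  0.84  0.42]
```

View pics/t1.png

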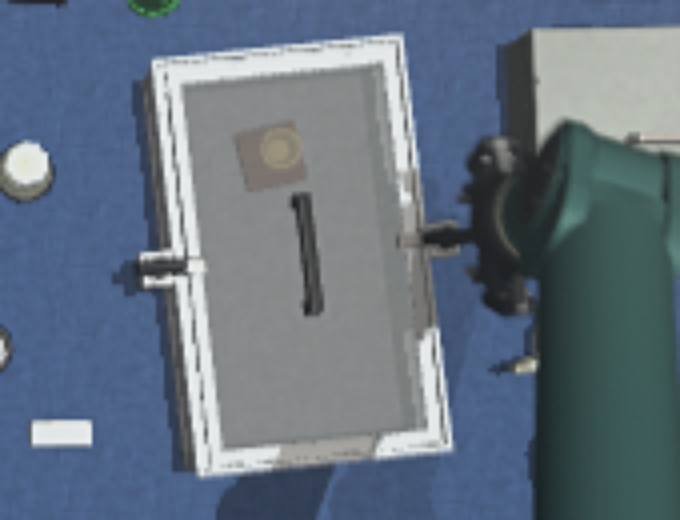

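>>> {"fn": "play_rows", "kwargs": {"commands": [[0,0,0,0,0,0,0.5],[0,0,0,0,0,0,0.5],[0,10,0,0,0,0,0.5],[0,20,0,0,0,0,0.5],[0,30,0,0,0,0,0.5],[0,35,0,0,0,0,0.5],[0,35,0,0,0,0,0.5],[0,35,0,0,0,0,0.5]]}}

```text
t: 2.15
ee_pos: [0.5329, -0.3796, 0.3409]
tool_rot: [0.707, 0.029, -0.028, -0.706]
force: [0.5, -0.1, -0.3]
grip_width: 0.0426
```

Run:
```python
from h import *
here();go((.533,-.379,.138),np.radians(4.6))
a=cam("side","s2");cv2.imwrite('pics/s2z.png',cv2.resize(a[90:200,230:370],None,fx=5,fy=5))
```

```text
t 2.15 grasp [ 0.533  -0.3797  0.1859] jawyaw 4.6 ydir [ 0.001 -0.    -1.   ] F [ 0.5 -0.1 -0.3] w 0.0426 q [ 0.77  0.59 -0.32  1.81  0.25  0.77  0.4 ]
t 2.15 shift [ 0.1 47.9  0.6] rot [0. 0. 0.] q7 0.4 Fz [ 0.5 -0.1 -0.3] w 0.0426
```

View pics/s2z.png

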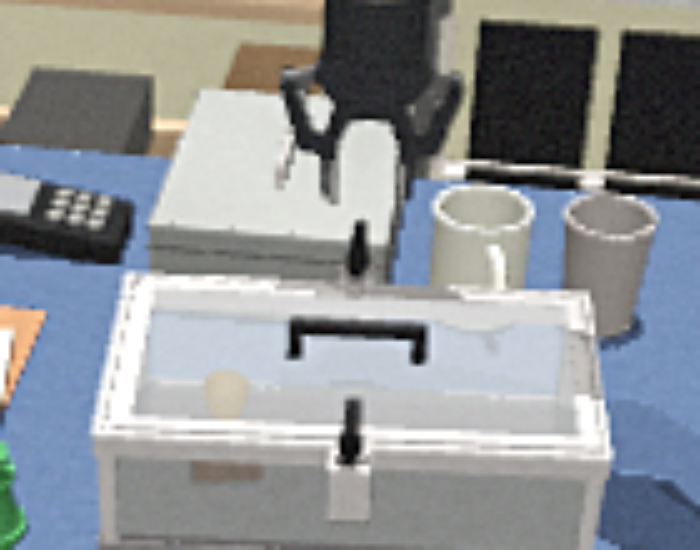

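Gripper above latch b, fingers (zoom 330,200 and 405,200) straddle the wing (360,250). Descend, close and turn clockwise. Tool y points down, so clockwise seen from above is +ry.

>>> {"fn": "play_rows", "kwargs": {"commands": [[0,10,0,0,0,0,0.5],[0,20,0,0,0,0,0.5],[0,30,0,0,0,0,0.5],[0,40,0,0,0,0,0.5],[0,47,0,0,0,0,0.5],[0,47,0,0,0,0,0],[0,47,0,0,0,0,0],[0,47,0,0,0,0,0]], "newtons": 25}}

```text
t: 3.2
ee_pos: [0.5349, -0.379, 0.2941]
tool_rot: [0.707, 0.031, -0.027, -0.706]
force: [5.1, 0.6, -5.4]
grip_width: 0.0101
```

>>> {"fn": "play_rows", "kwargs": {"commands": [[0,0,0,0,0,0,0],[0,0,0,0,0,0,0],[0,0,0,0,0,0,0],[0,0,0,0,0,0,0],[0,0,0,0,8,0,0],[0,0,0,0,16,0,0],[0,0,0,0,16,0,0],[0,0,0,0,16,0,0]]}}

```text
t: 4.2
ee_pos: [0.5354, -0.3789, 0.2941]
tool_rot: [0.704, -0.067, 0.072, -0.704]
force: [6.0, -0.2, -7.2]
grip_width: 0.0102
```

Run:
```python
from h import *
here();a=cam("side","s3");cv2.imwrite('pics/s3z.png',cv2.resize(a[90:200,230:370],None,fx=5,fy=5));print(pose()[2]["torque"])
```

```text
t 4.2 grasp [ 0.5365 -0.3791  0.1391] jawyaw -11.3 ydir [ 0.007 -0.001 -1.   ] F [ 6.  -0.2 -7.2] w 0.0102 q [ 0.7   0.64 -0.22  1.84  0.21  0.67  0.16]
[-0.01430236 -1.10537686 -0.07007441]
```

View pics/s3z.png

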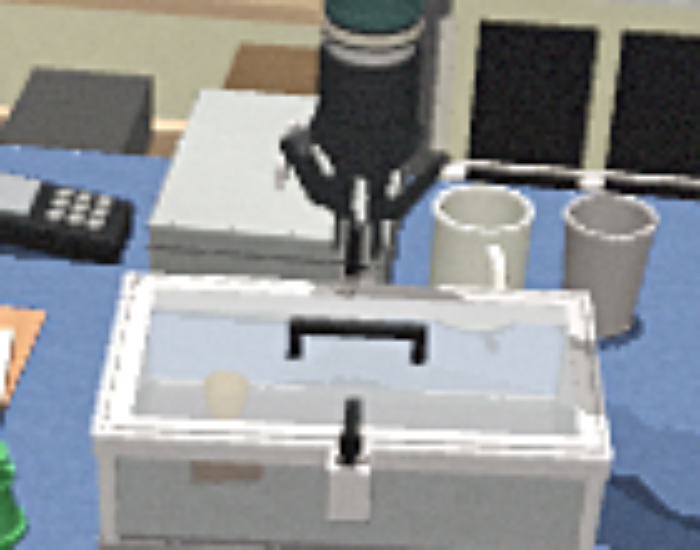

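>>> {"fn": "play_rows", "kwargs": {"commands": [[1,0,0,0,10,0,0],[2,0,0,0,20,0,0],[3,0,0,0,30,0,0],[3,0,0,0,40,0,0],[3,0,0,0,50,0,0],[3,0,0,0,60,0,0],[3,0,0,0,70,0,0],[3,0,0,0,77,0,0]]}}

```text
t: 5.25
ee_pos: [0.5377, -0.3804, 0.2941]
tool_rot: [-0.507, 0.491, -0.495, 0.507]
force: [3.4, -2.6, -5.2]
grip_width: 0.0105
```

>>> {"fn": "play_rows", "kwargs": {"commands": [[0,0,0,0,0,0,0],[0,0,0,0,0,0,0],[0,0,0,0,0,0,0],[0,0,0,0,0,0,0],[0,0,0,0,0,0,0.4],[0,0,0,0,0,0,0.4],[0,0,0,0,0,0,0.4],[0,0,0,0,0,0,0.4]]}}

```text
t: 6.25
ee_pos: [0.5354, -0.3802, 0.2938]
tool_rot: [-0.507, 0.493, -0.493, 0.507]
force: [-0.5, 1.0, -0.4]
grip_width: 0.0343
```

Run:
```python
from h import *
here();go((.533,-.379,.22),np.radians(-85.4))
```

```text
t 6.25 grasp [ 0.5354 -0.3801  0.1388] jawyaw -88.4 ydir [-0.  0. -1.] F [-0.5  1.  -0.4] w 0.0343 q [ 0.45  0.64  0.15  1.85 -0.15  0.66 -0.86]
t 6.25 shift [ -1.3 -81.2  -2.4] rot [ 0. -3. -0.] q7 -0.86 Fz [-0.5  1.  -0.4] w 0.0343
```

>>> {"fn": "play_rows", "kwargs": {"commands": [[0,-15,0,0,0,0,0.5],[0,-45,0,0,0,0,0.5],[0,-80,0,0,0,0,0.5],[-40,-85,0,0,-10,0,0.5],[-80,-85,0,0,-20,0,0.5],[-120,-85,0,0,-30,0,0.5],[-160,-85,0,0,-40,0,0.5],[-200,-85,0,0,-50,0,0.5]]}}

```text
t: 7.25
ee_pos: [0.53, -0.1792, 0.38]
tool_rot: [0.668, -0.23, 0.231, -0.668]
force: [0.1, -0.2, -0.6]
grip_width: 0.0425
```

Run:
```python
from h import *
here();go((.516,-.137,.185),np.radians(4.6))
cv2.imwrite('pics/s4z.png',cv2.resize(cam("side")[90:200,230:370],None,fx=5,fy=5))
```

```text
t 7.25 grasp [ 0.5302 -0.1793  0.225 ] jawyaw -38.1 ydir [ 0.002 -0.001 -1.   ] F [ 0.1 -0.2 -0.6] w 0.0425 q [ 0.3   0.42 -0.07  2.01  0.04  0.72 -0.46]
t 7.25 shift [-37.1  39.9  24.6] rot [  0.  -42.7   0.1] q7 -0.46 Fz [ 0.1 -0.2 -0.6] w 0.0425
```

View pics/s4z.png

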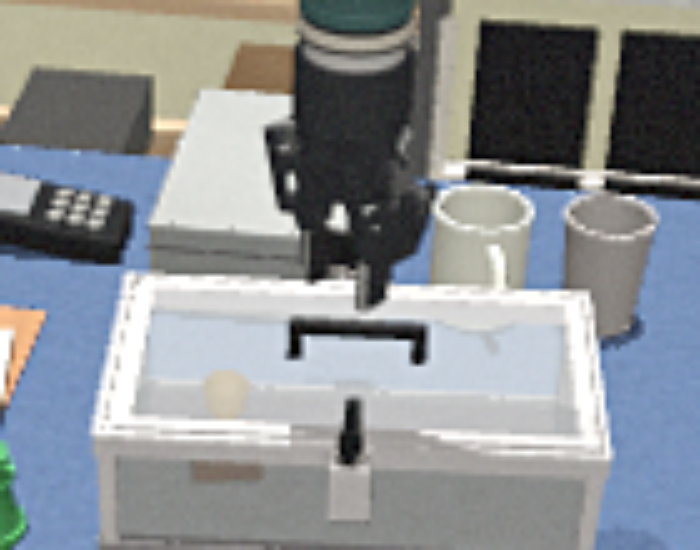

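>>> {"fn": "play_rows", "kwargs": {"commands": [[-8,0,5,0,-9,0,0.5],[-16,0,10,0,-18,0,0.5],[-24,0,15,0,-27,0,0.5],[-32,10,20,0,-36,0,0.5],[-37,20,25,0,-43,0,0.5],[-37,30,25,0,-43,0,0.5],[-37,38,25,0,-43,0,0.5],[-37,40,25,0,-43,0,0.5]]}}

```text
t: 8.3
ee_pos: [0.5165, -0.1382, 0.3382]
tool_rot: [0.707, 0.027, -0.028, -0.706]
force: [0.5, 0.2, 0.1]
grip_width: 0.0427
```

Run:
```python
from h import *
here()
cv2.imwrite('pics/s5z.png',cv2.resize(cam("side")[90:200,230:370],None,fx=5,fy=5))
go((.516,-.137,.138),np.radians(4.6))
```

```text
t 8.3 grasp [ 0.5163 -0.1382  0.1832] jawyaw 4.5 ydir [-0.001 -0.    -1.   ] F [0.5 0.2 0.1] w 0.0427 q [ 0.37  0.46 -0.26  2.08  0.19  0.62  0.06]
t 8.35 shift [-0.4 45.3  1.1] rot [ 0.  -0.1 -0. ] q7 0.06 Fz [-0.4 -0.4  0.4] w 0.0427
```

View pics/s5z.png

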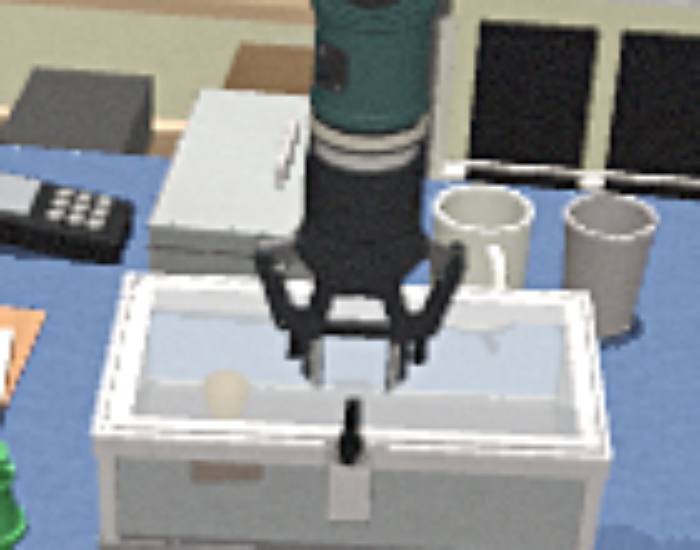

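The gripper (fingers at zoom 312 and 392, rows 385) is centred over latch a's wing (352,420). I descend, grip and turn.

>>> {"fn": "play_rows", "kwargs": {"commands": [[0,10,0,0,0,0,0.5],[0,20,0,0,0,0,0.5],[0,30,0,0,0,0,0.5],[0,40,0,0,0,0,0.5],[0,45,0,0,0,0,0.5],[0,45,0,0,0,0,0],[0,45,0,0,0,0,0],[0,45,0,0,0,0,0]]}}

```text
t: 9.35
ee_pos: [0.5161, -0.1378, 0.2938]
tool_rot: [0.707, 0.028, -0.029, -0.706]
force: [-0.8, -1.1, -0.0]
grip_width: 0.0104
```

>>> {"fn": "play_rows", "kwargs": {"commands": [[0,0,0,0,0,0,0],[0,0,0,0,0,0,0],[0,0,0,0,10,0,0],[0,0,0,0,20,0,0],[0,0,0,0,30,0,0],[0,0,0,0,40,0,0],[0,0,0,0,50,0,0],[0,0,0,0,60,0,0]]}}

```text
t: 10.35
ee_pos: [0.5158, -0.1376, 0.2938]
tool_rot: [0.625, -0.331, 0.33, -0.625]
force: [-3.5, 0.5, 2.5]
grip_width: 0.0106
```

>>> {"fn": "play_rows", "kwargs": {"commands": [[0,0,0,0,10,0,0],[0,0,0,0,20,0,0],[0,0,0,0,30,0,0],[0,0,0,0,31,0,0],[0,0,0,0,31,0,0],[0,0,0,0,31,0,0.4],[0,0,0,0,31,0,0.4],[0,0,0,0,31,0,0.4]]}}

```text
t: 11.35
ee_pos: [0.5171, -0.1378, 0.2938]
tool_rot: [-0.515, 0.484, -0.484, 0.516]
force: [-0.5, 0.1, -0.3]
grip_width: 0.0343
```

>>> {"fn": "play_rows", "kwargs": {"commands": [[0,-10,0,0,0,0,0.4],[0,-25,0,0,0,0,0.4],[0,-45,0,0,0,0,0.4],[0,-65,0,0,0,0,0.4],[0,-85,0,0,0,0,0.5],[0,-90,0,0,0,0,0.5],[0,-90,0,0,0,0,0.5],[0,-90,0,0,0,0,0.5]]}}

```text
t: 12.35
ee_pos: [0.5162, -0.1375, 0.3831]
tool_rot: [0.516, -0.484, 0.484, -0.515]
force: [0.4, 0.5, -0.2]
grip_width: 0.0428
```

Run:
```python
from h import *
here()
cv2.imwrite('pics/s6z.png',cv2.resize(cam("side")[90:280,170:390],None,fx=3.5,fy=3.5))
```

```text
t 12.35 grasp [ 0.516  -0.1375  0.2281] jawyaw -86.4 ydir [-0.001  0.    -1.   ] F [ 0.4  0.5 -0.2] w 0.0428 q [-0.04  0.39  0.28  2.07 -0.16  0.7  -1.16]
```

View pics/s6z.png

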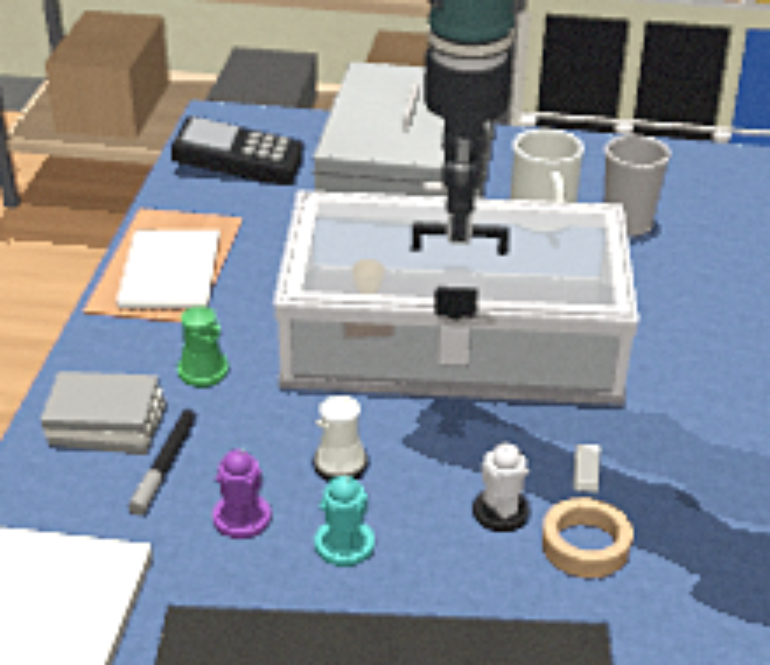

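Run:
```python
from h import *
t=cv2.imread('pics/top0.png')
m=(t[150:285,150:255].max(2)<60).astype(np.uint8)
cs,_=cv2.findContours(m,cv2.RETR_EXTERNAL,cv2.CHAIN_APPROX_NONE)
c=max(cs,key=cv2.contourArea);r=cv2.minAreaRect(c);print(r)
B=cv2.boxPoints(r)+[150,150];P=np.array([onz("top",b,.003)[:2] for b in B]);print(B,P,P.mean(0),[np.linalg.norm(P[i]-P[i-1]) for i in range(4)])
d=P-np.roll(P,1,0);print(np.degrees(np.arctan2(d[:,1],d[:,0])))
e=[onz("top",u,.137) for u in((354.5,197.6),(357.8,228.4))];print(e,(e[0]+e[1])/2,np.degrees(np.arctan2(*(e[0]-e[1])[[1,0]])))
# figurines: base/top in both views
s=cv2.imread('pics/side0.png')
cv2.imwrite('pics/figs.png',np.vstack([cv2.resize(t[170:270,235:315],(640,800))[:, :],])[:800]) if 0 else None
a=cv2.resize(t[180:250,255:310],None,fx=7,fy=7,interpolation=0);b=cv2.resize(s[195:265,250:330],None,fx=7,fy=7,interpolation=0)
cv2.imwrite('pics/figT.png',a);cv2.imwrite('pics/figS.png',b)
go((.525,-.258,.2),np.radians(-85.3))
```

```text
((51.278831481933594, 68.58322143554688), (104.15512084960938, 69.19476318359375), 83.41805267333984)
[[160.94013786 170.81460571]
 [229.67883301 162.88320923]
 [241.61752319 266.35183716]
 [172.87882996 274.28323364]] [[0.70019779 0.4256893 ]
 [0.72436922 0.17447011]
 [0.34792141 0.13643329]
 [0.32468388 0.38343462]] [0.52429308 0.28000683] [np.float64(0.37788378809860484), np.float64(0.2523793579373188), np.float64(0.3783645756935265), np.float64(0.24809200500177161)]
[   6.42019715  -84.50411937 -174.23033492   95.37448634]
[array([ 0.5752486 , -0.25373075,  0.137     ]), array([ 0.47219364, -0.26124641,  0.137     ])] [ 0.52372112 -0.25748858  0.137     ] 4.171118267922998
t 12.4 shift [120.8  28.    1.2] rot [ 0.1 -1.1 -0. ] q7 -1.16 Fz [-0.8 -0.  -0.7] w 0.0425
```

View pics/figT.png

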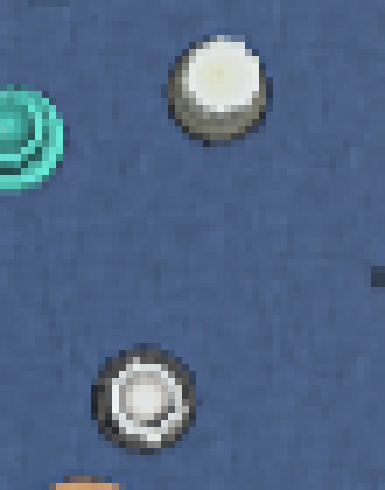

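View pics/figS.png

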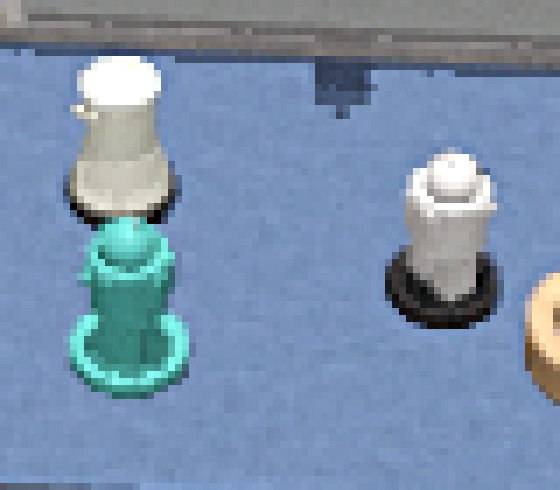

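>>> {"fn": "play_rows", "kwargs": {"commands": [[25,0,0,0,-1,0,0.5],[55,0,0,0,-1,0,0.5],[85,0,0,0,-1,0,0.5],[110,0,0,0,-1,0,0.5],[120,10,1,0,-1,0,0.5],[120,20,1,0,-1,0,0.5],[120,28,1,0,-1,0,0.5],[120,28,1,0,-1,0,0.5]]}}

```text
t: 13.4
ee_pos: [0.5249, -0.2559, 0.3545]
tool_rot: [0.52, -0.48, 0.478, -0.52]
force: [-1.3, 0.3, 0.6]
grip_width: 0.0425
```

Run:
```python
from h import *
here()
cv2.imwrite('pics/s7z.png',cv2.resize(cam("side")[90:200,230:370],None,fx=5,fy=5))
go((.525,-.258,.132),np.radians(-85.5))
```

```text
t 13.4 grasp [ 0.5245 -0.2557  0.1995] jawyaw -85.3 ydir [-0.002  0.002 -1.   ] F [-1.3  0.3  0.6] w 0.0425 q [ 0.19  0.49  0.26  1.98 -0.19  0.69 -0.92]
t 13.45 shift [ 1.8 68.1 -0.2] rot [ 0.1  0.2 -0.1] q7 -0.92 Fz [-0.3 -0.4 -0.9] w 0.0429
```

View pics/s7z.png

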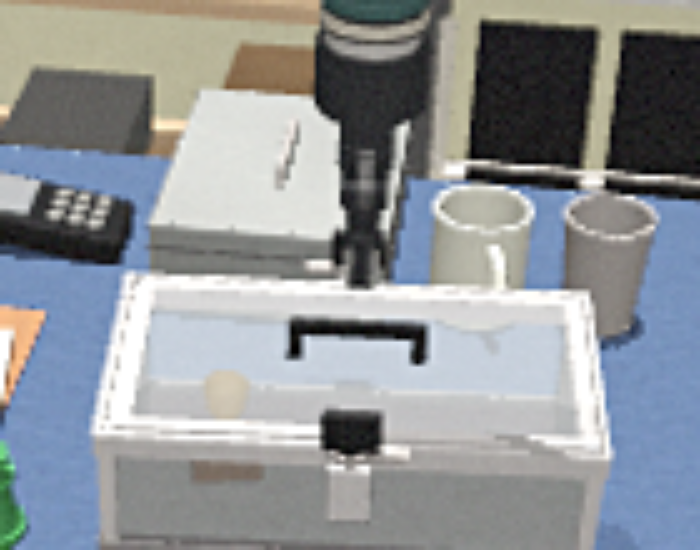

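>>> {"fn": "play_rows", "kwargs": {"commands": [[0,15,0,0,0,0,0.5],[1,30,0,0,0,0,0.5],[1,45,0,0,0,0,0.5],[1,60,0,0,0,0,0.5],[1,67,0,0,0,0,0.5],[1,67,0,0,0,0,0],[1,67,0,0,0,0,0],[1,67,0,0,0,0,0]], "newtons": 60}}

```text
t: 14.45
ee_pos: [0.5253, -0.2589, 0.2891]
tool_rot: [0.52, -0.479, 0.48, -0.52]
force: [0.2, -0.8, -1.5]
grip_width: 0.0103
```

>>> {"fn": "play_rows", "kwargs": {"commands": [[0,0,0,0,0,0,0],[0,0,0,0,0,0,0],[0,-10,0,0,0,0,0],[0,-20,0,0,0,0,0],[0,-30,0,0,0,0,0],[0,-45,0,0,0,0,0],[0,-60,0,0,0,0,0],[0,-60,0,0,0,0,0]]}}

```text
t: 15.45
ee_pos: [0.5257, -0.2588, 0.3505]
tool_rot: [-0.519, 0.478, -0.481, 0.52]
force: [0.1, -1.1, -5.4]
grip_width: 0.011
```

Run:
```python
from h import *
here();print(pose()[2]["torque"])
cv2.imwrite('pics/s8z.png',cv2.resize(cam("side")[90:270,190:390],None,fx=4,fy=3.3))
```

```text
t 15.45 grasp [ 0.5263 -0.259   0.1955] jawyaw -85.4 ydir [ 0.004 -0.001 -1.   ] F [ 0.1 -1.1 -5.4] w 0.011 q [ 0.19  0.5   0.26  1.98 -0.2   0.68 -0.92]
[-0.03700845  0.03457624  0.03958348]
```

View pics/s8z.png

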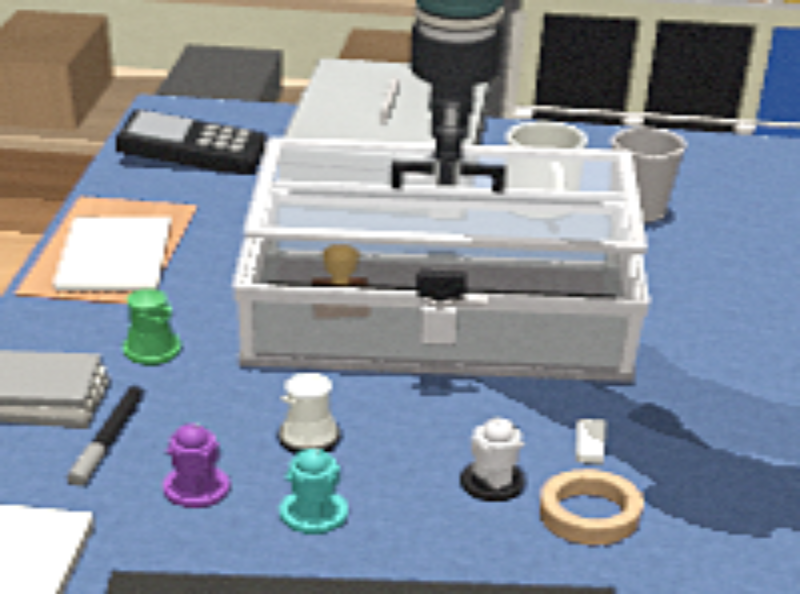

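Run:
```python
from h import *
go((.524,.280,.20),np.radians(-84.1))
```

```text
t 15.5 shift [-536.9   -5.7   41.9] rot [-0.1 -1.3  0. ] q7 -0.92 Fz [-0.1 -0.2 -5.2] w 0.0103
```

>>> {"fn": "play_rows", "kwargs": {"commands": [[0,-20,0,0,0,0,0],[0,-40,0,0,0,0,0],[-15,-40,0,0,0,0,0],[-45,-40,0,0,0,0,0],[-85,-40,0,0,0,0,0],[-125,-40,0,0,0,0,0],[-165,-40,0,0,0,0,0],[-200,-40,0,0,0,0,0]]}}

```text
t: 16.5
ee_pos: [0.5079, -0.0561, 0.3873]
tool_rot: [0.521, -0.48, 0.478, -0.52]
force: [1.0, -1.0, -4.7]
grip_width: 0.0108
```

>>> {"fn": "play_rows", "kwargs": {"commands": [[-40,0,0,0,0,0,0],[-80,0,0,0,0,0,0],[-120,0,0,0,0,0,0],[-160,0,0,0,0,0,0],[-200,0,0,0,0,0,0],[-240,0,0,0,0,0,0],[-275,0,0,0,0,0,0],[-300,0,0,0,0,0,0]]}}

```text
t: 17.5
ee_pos: [0.483, 0.2427, 0.3872]
tool_rot: [0.521, -0.479, 0.478, -0.52]
force: [0.6, 0.2, -5.0]
grip_width: 0.0105
```

Run:
```python
from h import *
here();go((.524,.280,.06),np.radians(-84.1))
```

```text
t 17.5 grasp [0.4826 0.2426 0.2322] jawyaw -85.2 ydir [-0.003 -0.    -1.   ] F [ 0.6  0.2 -5. ] w 0.0105 q [-0.72  0.39  0.22  2.05 -0.13  0.72 -1.9 ]
t 17.5 shift [-33.8 172.1  44.5] rot [ 0.2 -1.1  0. ] q7 -1.9 Fz [ 0.6  0.2 -5. ] w 0.0105
```

>>> {"fn": "play_rows", "kwargs": {"commands": [[-15,0,15,0,0,0,0],[-34,10,40,0,-1,0,0],[-34,40,44,0,-1,0,0],[-34,75,44,0,-1,0,0],[-34,110,44,0,-1,0,0],[-34,140,44,0,-1,0,0],[-34,160,44,0,-1,0,0],[-34,165,44,0,-1,0,0]]}}

```text
t: 18.5
ee_pos: [0.5251, 0.2775, 0.2219]
tool_rot: [0.525, -0.475, 0.474, -0.523]
force: [0.5, 0.4, -4.5]
grip_width: 0.0107
```

Run:
```python
from h import *
here();cam("side","s9");cam("top","t9");go((.524,.280,.0391),np.radians(-84.1))
```

```text
t 18.5 grasp [0.5245 0.2773 0.0669] jawyaw -84.4 ydir [-0.003 -0.002 -1.   ] F [ 0.5  0.4 -4.5] w 0.0107 q [-0.66  0.69  0.14  2.02 -0.2   0.45 -1.84]
t 18.6 shift [-2.5 29.3 -1.7] rot [ 0.  -0.3  0. ] q7 -1.84 Fz [-0.1 -0.2 -4.4] w 0.0107
```

View pics/s9.png

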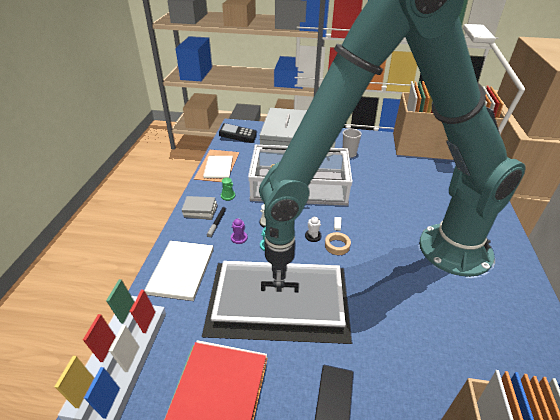

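View pics/t9.png

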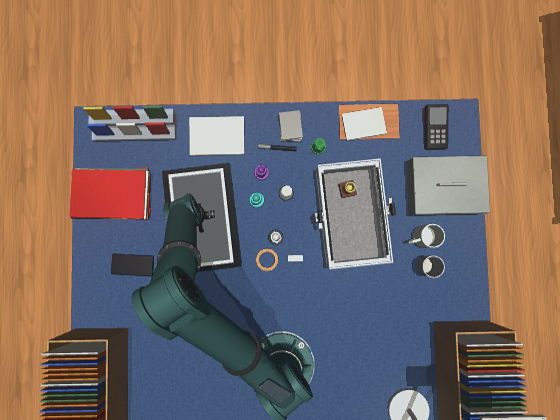

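>>> {"fn": "play_rows", "kwargs": {"commands": [[-2,8,0,0,0,0,0],[-2,15,0,0,0,0,0],[-2,21,0,0,0,0,0],[-2,25,0,0,0,0,0],[-2,28,0,0,0,0,0],[-2,29,0,0,0,0,0],[-2,29,0,0,0,0,0],[-2,29,0,0,0,0,0]]}}

```text
t: 19.6
ee_pos: [0.526, 0.2794, 0.1948]
tool_rot: [-0.524, 0.475, -0.475, 0.524]
force: [-0.3, -1.0, -5.4]
grip_width: 0.0106
```

Run:
```python
from h import *
here()
```

```text
t 19.6 grasp [0.5261 0.2795 0.0398] jawyaw -84.4 ydir [ 0.  0. -1.] F [-0.3 -1.  -5.4] w 0.0106 q [-0.65  0.74  0.12  2.02 -0.21  0.39 -1.84]
```

Still 5 N carried; lower 2 mm more, then open.

>>> {"fn": "play_rows", "kwargs": {"commands": [[0,1,0,0,0,0,0],[0,2,0,0,0,0,0],[0,2,0,0,0,0,0],[0,2,0,0,0,0,0.4],[0,2,0,0,0,0,0.4],[0,2,0,0,0,0,0.4],[0,2,0,0,0,0,0.4],[0,2,0,0,0,0,0.4]]}}

```text
t: 20.6
ee_pos: [0.5259, 0.2794, 0.1926]
tool_rot: [0.524, -0.475, 0.475, -0.524]
force: [0.4, -0.2, 0.2]
grip_width: 0.0342
```

Run:
```python
from h import *
here()
```

```text
t 20.6 grasp [0.5259 0.2794 0.0376] jawyaw -84.4 ydir [-0. -0. -1.] F [ 0.4 -0.2  0.2] w 0.0342 q [-0.65  0.74  0.12  2.02 -0.21  0.39 -1.84]
```

>>> {"fn": "play_rows", "kwargs": {"commands": [[0,-10,0,0,0,0,0.4],[0,-25,0,0,0,0,0.4],[0,-45,0,0,0,0,0.4],[0,-70,0,0,0,0,0.4],[0,-100,0,0,0,0,0.7],[0,-130,0,0,0,0,0.7],[0,-155,0,0,0,0,0.7],[0,-160,0,0,0,0,0.7]]}}

```text
t: 21.6
ee_pos: [0.5265, 0.2795, 0.3558]
tool_rot: [-0.522, 0.475, -0.475, 0.526]
force: [0.4, -0.1, -0.3]
grip_width: 0.0601
```

```bash
cat > figs.py <<'E'
from h import *
import sys
def run(tag):
    t=cam("top","t"+tag);s=cam("side","s"+tag)
    here()
    t0,s0=(245,140,330,260),(200,170,350,265)
    a=cv2.resize(t[t0[1]:t0[3],t0[0]:t0[2]],None,fx=6,fy=6,interpolation=0)[:, :]
    b=cv2.resize(s[s0[1]:s0[3],s0[0]:s0[2]],None,fx=5,fy=5,interpolation=0)
    cv2.imwrite(f"pics/ft{tag}.png",cv2.resize(a,(425,600)) );cv2.imwrite(f"pics/fs{tag}.png",b)
if __name__=="__main__": run(sys.argv[1])
E
python3 figs.py 10
python3 - <<'E'
from h import *
for n,st in(("top",[(275.2,236.4),(285.8,193.1)]),("side",[(312.6,235.2),(266.9,222.4)])):
    for u in st: print(n,onz(n,np.array(u)-.5,.008))
E
```

```text
t 21.7 grasp [0.5261 0.2795 0.1987] jawyaw -84.4 ydir [ 0.001  0.001 -1.   ] F [0.5 0.6 0.5] w 0.0599 q [-0.71  0.5   0.21  1.96 -0.15  0.7  -1.89]
top [0.45462422 0.01537132 0.008     ]
top [ 0.61054024 -0.02625538  0.008     ]
side [0.4535301  0.01596247 0.008     ]
side [ 0.61082625 -0.02197982  0.008     ]
```

View pics/ft10.png

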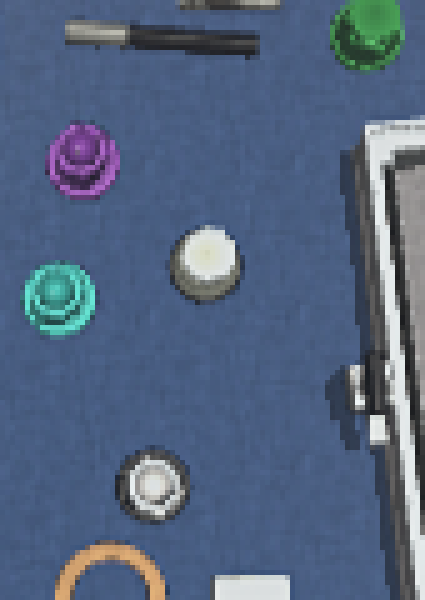

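View pics/fs10.png

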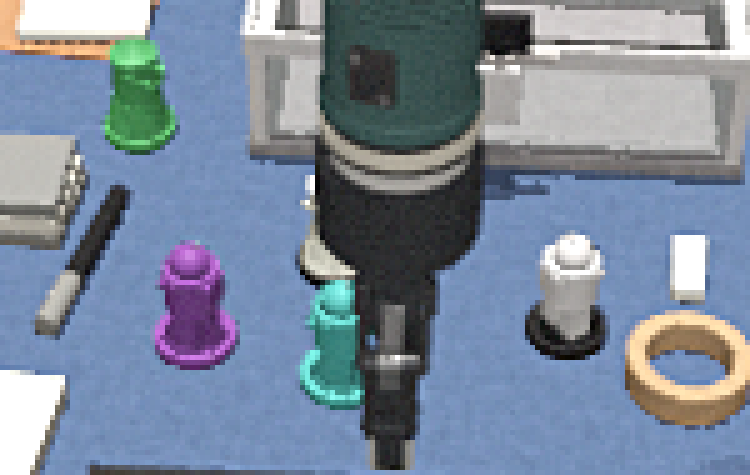

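Run:
```python
from h import *
print(tri(np.array((454,163))/7+[249.5,194.5],np.array((147,396))/7+[254.5,179.5]), "wiz",tri(np.array((120,75))/7+[249.5,194.5],np.array((222,70))/7+[254.5,179.5]))
go((.4545,.0155,.14),np.radians(-85.4))
c=np.array([.526,-.259]);yw=np.radians(4.65)
t=cv2.imread('pics/t10.png');cv2.imwrite('pics/casez.png',cv2.resize(t[150:280,300:410],None,fx=4.5,fy=4.5))
```

```text
(array([0.45213869, 0.01271967, 0.07876593]), np.float64(0.0018114564129635261)) wiz (array([ 0.61219318, -0.02803003,  0.07606579]), np.float64(0.003669768149628243))
t 21.7 shift [255.7  58.4 -96.9] rot [-0.1  1.  -0.1] q7 -1.89 Fz [0.5 0.6 0.5] w 0.0599
```

View pics/casez.png

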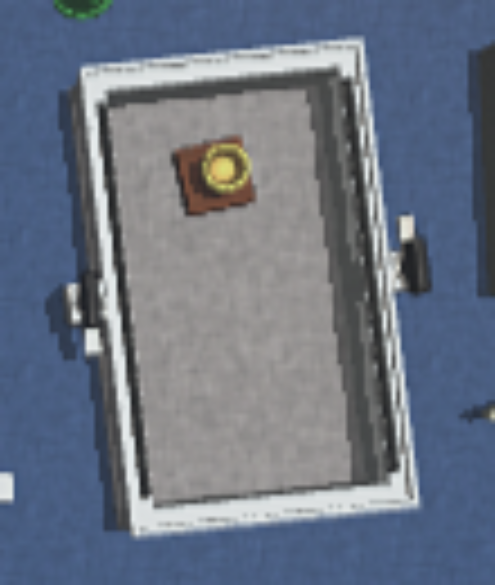

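>>> {"fn": "play_rows", "kwargs": {"commands": [[25,0,-10,0,0,0,0.75],[60,0,-23,0,0,0,0.75],[100,0,-38,0,0,0,0.75],[140,0,-53,0,1,0,0.75],[180,0,-68,0,1,0,0.75],[220,0,-83,0,1,0,0.75],[250,0,-95,0,1,0,0.75],[256,0,-97,0,1,0,0.75]]}}

```text
t: 22.7
ee_pos: [0.4531, 0.0131, 0.3519]
tool_rot: [0.52, -0.481, 0.48, -0.518]
force: [0.3, 0.5, -0.8]
grip_width: 0.064
```

>>> {"fn": "play_rows", "kwargs": {"commands": [[0,15,0,0,0,0,0.75],[0,30,0,0,0,0,0.75],[0,45,0,0,0,0,0.75],[0,58,0,0,0,0,0.75],[0,58,0,0,0,0,0.75],[0,58,0,0,0,0,0.75],[0,58,0,0,0,0,0.75],[0,58,0,0,0,0,0.75]]}}

```text
t: 23.7
ee_pos: [0.4546, 0.0151, 0.2951]
tool_rot: [-0.519, 0.479, -0.48, 0.52]
force: [0.1, 0.3, -0.4]
grip_width: 0.0643
```

```bash
python3 figs.py 11;python3 - <<'E'
from h import *
go((.4545,.0155,.056),np.radians(-85.4))
print(onz("top",(346.8,188.8),.025))
E
```

```text
t 23.8 grasp [0.4546 0.0151 0.14  ] jawyaw -85.4 ydir [ 0.001  0.    -1.   ] F [-0.5 -0.1 -0.2] w 0.0637 q [-0.26  0.45  0.17  2.3  -0.19  0.41 -1.43]
t 23.8 shift [-0.4 84.  -0. ] rot [-0. -0. -0.] q7 -1.43 Fz [-0.5 -0.1 -0.2] w 0.0637
[ 0.61796171 -0.2469757   0.025     ]
```

View pics/fs11.png

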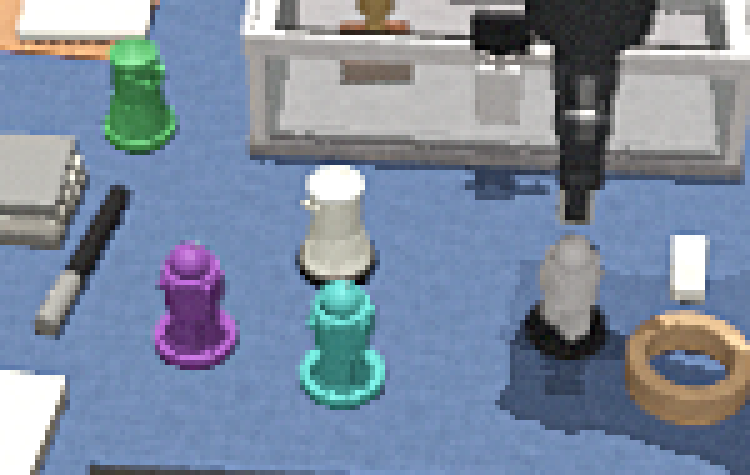

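View pics/t11.png

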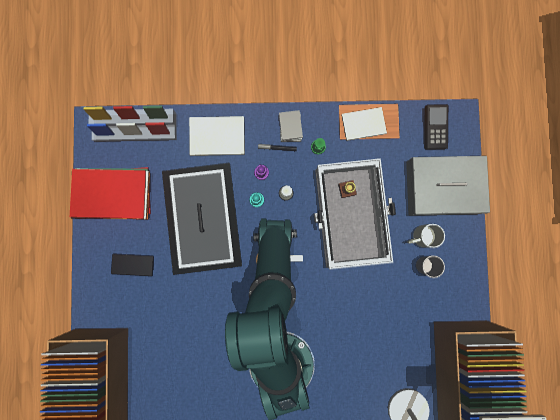

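>>> {"fn": "play_rows", "kwargs": {"commands": [[0,15,0,0,0,0,0.75],[0,30,0,0,0,0,0.75],[0,45,0,0,0,0,0.75],[0,60,0,0,0,0,0.75],[0,75,0,0,0,0,0.75],[0,83,0,0,0,0,0.75],[0,84,0,0,0,0,0.75],[0,84,0,0,0,0,0.75]]}}

```text
t: 24.8
ee_pos: [0.4545, 0.0151, 0.2108]
tool_rot: [-0.52, 0.479, -0.48, 0.52]
force: [-0.2, -0.3, -0.3]
grip_width: 0.0639
```

>>> {"fn": "play_rows", "kwargs": {"commands": [[0,0,0,0,0,0,0],[0,0,0,0,0,0,0],[0,0,0,0,0,0,0],[0,0,0,0,0,0,0],[0,0,0,0,0,0,0],[0,-10,0,0,0,0,0],[0,-20,0,0,0,0,0],[0,-30,0,0,0,0,0]], "newtons": 30}}

```text
t: 25.8
ee_pos: [0.4544, 0.0152, 0.2415]
tool_rot: [-0.52, 0.479, -0.479, 0.52]
force: [-0.1, -0.2, -1.7]
grip_width: 0.0349
```

```bash
python3 figs.py 12
```

```text
t 25.9 grasp [0.455  0.0153 0.0869] jawyaw -85.4 ydir [ 0.002  0.    -1.   ] F [ 0.3 -0.4 -0.5] w 0.0352 q [-0.22  0.56  0.11  2.32 -0.23  0.27 -1.39]
```

View pics/fs12.png

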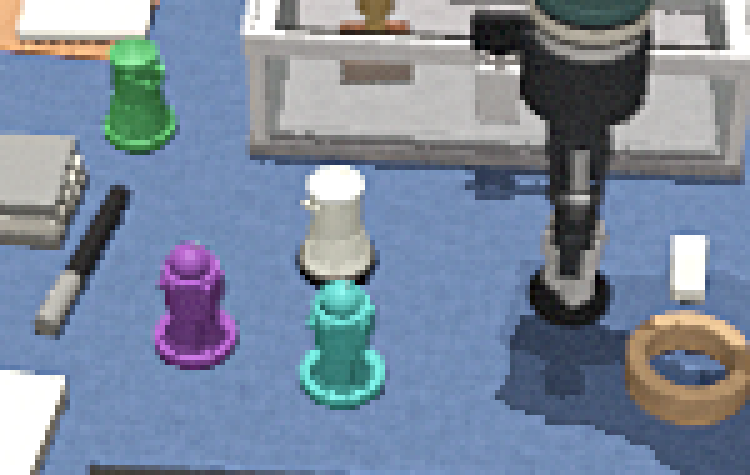

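Run:
```python
from h import *
c=np.array([.526,-.259]);yw=np.radians(4.65)
for x in(-.085,0): print(c+x*np.array([np.cos(yw),np.sin(yw)]))
go((.4413,-.2659,.22),np.radians(-85.4))
```

```text
[ 0.44127978 -0.26589084]
[ 0.526 -0.259]
t 25.9 shift [ 279.2 -133.2  -35.7] rot [-0.1  0.  -0. ] q7 -1.39 Fz [ 0.3 -0.4 -0.5] w 0.0352
```

>>> {"fn": "play_rows", "kwargs": {"commands": [[0,-25,0,0,0,0,0],[0,-60,0,0,0,0,0],[0,-95,0,0,0,0,0],[0,-125,0,0,0,0,0],[15,-135,-3,0,0,0,0],[40,-135,-6,0,0,0,0],[70,-135,-9,0,0,0,0],[100,-135,-13,0,0,0,0]]}}

```text
t: 26.9
ee_pos: [0.4486, -0.0873, 0.3748]
tool_rot: [0.52, -0.48, 0.479, -0.519]
force: [-0.6, 0.7, -1.9]
grip_width: 0.0351
```

>>> {"fn": "play_rows", "kwargs": {"commands": [[35,0,-4,0,0,0,0],[70,0,-8,0,0,0,0],[105,0,-13,0,0,0,0],[140,0,-18,0,0,0,0],[165,0,-22,0,0,0,0],[179,0,-23,0,0,0,0],[179,0,-23,0,0,0,0],[179,0,-23,0,0,0,0]]}}

```text
t: 27.9
ee_pos: [0.4409, -0.2648, 0.3753]
tool_rot: [-0.52, 0.48, -0.479, 0.52]
force: [0.1, 0.2, -1.4]
grip_width: 0.0351
```

Run:
```python
from h import *
go((.4413,-.2659,.067),np.radians(-85.4))
cv2.imwrite('pics/s13z.png',cv2.resize(cam("side")[90:270,190:390],None,fx=4,fy=3.3))
```

```text
t 27.9 shift [  1.4 153.2   0.4] rot [ 0.1  0.1 -0.1] q7 -0.86 Fz [ 0.1  0.2 -1.4] w 0.0351
```

View pics/s13z.png

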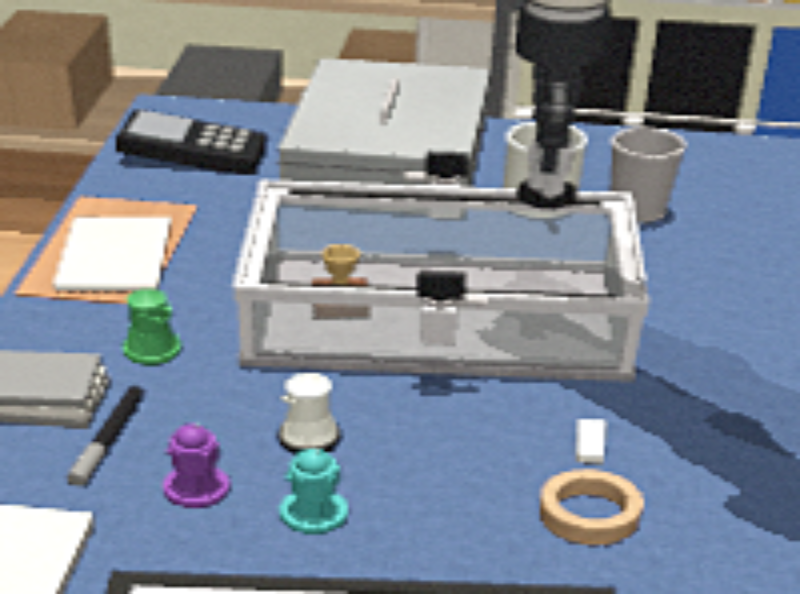

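Held upright over the case; lower in.

>>> {"fn": "play_rows", "kwargs": {"commands": [[1,20,0,0,0,0,0],[1,40,0,0,0,0,0],[1,60,0,0,0,0,0],[1,80,0,0,0,0,0],[1,100,0,0,0,0,0],[1,120,0,0,0,0,0],[1,135,0,0,0,0,0],[1,145,0,0,0,0,0]]}}

```text
t: 28.95
ee_pos: [0.4413, -0.2662, 0.2301]
tool_rot: [-0.52, 0.479, -0.479, 0.52]
force: [0.1, -0.4, -1.2]
grip_width: 0.0347
```

>>> {"fn": "play_rows", "kwargs": {"commands": [[0,3,0,0,0,0,0],[0,5,0,0,0,0,0],[0,7,0,0,0,0,0],[0,8,0,0,0,0,0],[0,9,0,0,0,0,0],[0,9,0,0,0,0,0],[0,9,0,0,0,0,0],[0,9,0,0,0,0,0]]}}

```text
t: 29.95
ee_pos: [0.4411, -0.2668, 0.2217]
tool_rot: [-0.52, 0.479, -0.48, 0.52]
force: [0.4, -0.9, -1.5]
grip_width: 0.0349
```

Run:
```python
from h import *
here()
cv2.imwrite('pics/s14z.png',cv2.resize(cam("side")[90:270,190:390],None,fx=4,fy=3.3))
```

```text
t 29.95 grasp [ 0.4411 -0.2668  0.0667] jawyaw -85.4 ydir [ 0. -0. -1.] F [ 0.4 -0.9 -1.5] w 0.0349 q [ 0.35  0.64  0.15  2.2  -0.28  0.32 -0.75]
```

View pics/s14z.png

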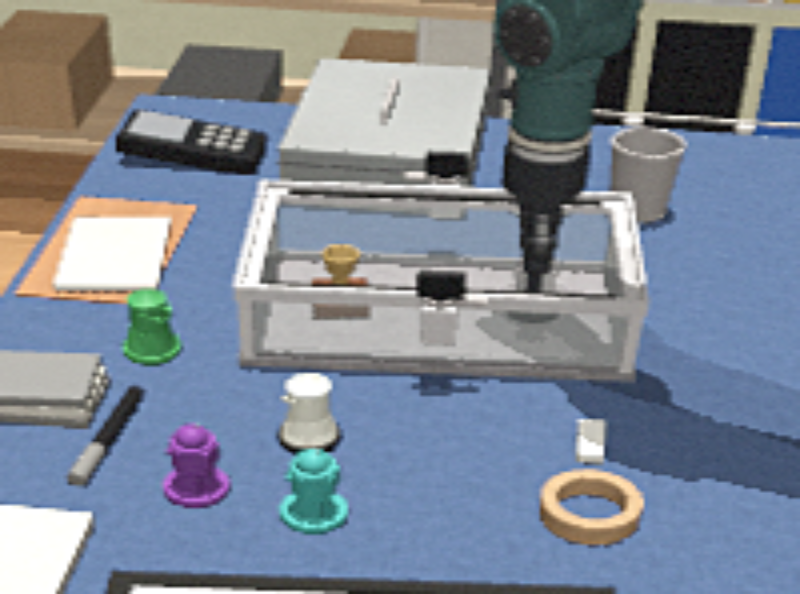

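Down to within about 1 mm; go down 1 mm and release, then lift.

>>> {"fn": "play_rows", "kwargs": {"commands": [[0,1,0,0,0,0,0],[0,1,0,0,0,0,0],[0,1,0,0,0,0,0.65],[0,1,0,0,0,0,0.65],[0,1,0,0,0,0,0.65],[0,1,0,0,0,0,0.65],[0,1,0,0,0,0,0.65],[0,1,0,0,0,0,0.65]]}}

```text
t: 31.0
ee_pos: [0.441, -0.2668, 0.2207]
tool_rot: [0.52, -0.48, 0.479, -0.52]
force: [0.4, 0.0, 0.7]
grip_width: 0.0555
```

>>> {"fn": "play_rows", "kwargs": {"commands": [[0,-15,0,0,0,0,0.65],[0,-35,0,0,0,0,0.65],[0,-55,0,0,0,0,0.65],[0,-80,0,0,0,0,0.65],[0,-110,0,0,0,0,0.65],[0,-135,0,0,0,0,0.7],[0,-140,0,0,0,0,0.75],[0,-140,0,0,0,0,0.75]]}}

```text
t: 32.0
ee_pos: [0.4408, -0.2666, 0.3609]
tool_rot: [-0.52, 0.479, -0.48, 0.52]
force: [-0.3, -0.5, -0.3]
grip_width: 0.064
```

```bash
python3 figs.py 15;python3 - <<'E'
from h import *
cv2.imwrite('pics/s15z.png',cv2.resize(cv2.imread('pics/s15.png')[90:270,190:390],None,fx=4,fy=3.3))
go((.6110,-.0255,.2),np.radians(-85.4))
E
```

```text
t 32.1 grasp [ 0.4404 -0.2664  0.205 ] jawyaw -85.4 ydir [-0.002  0.001 -1.   ] F [-0.7  0.2  0.1] w 0.0642 q [ 0.24  0.41  0.28  2.13 -0.19  0.63 -0.84]
t 32.1 shift [-226.5    4.9  189.2] rot [ 0.1  0.  -0.1] q7 -0.84 Fz [-0.7  0.2  0.1] w 0.0642
```

View pics/s15z.png

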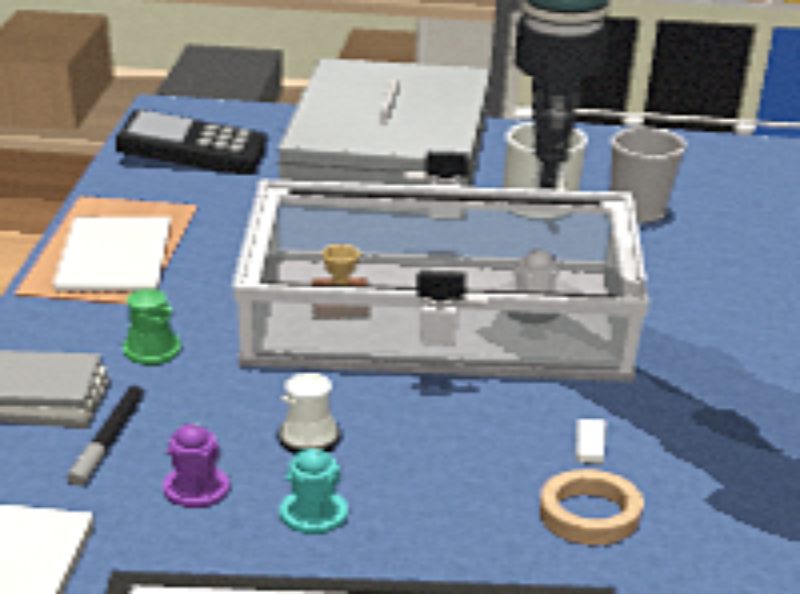

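View pics/ft15.png

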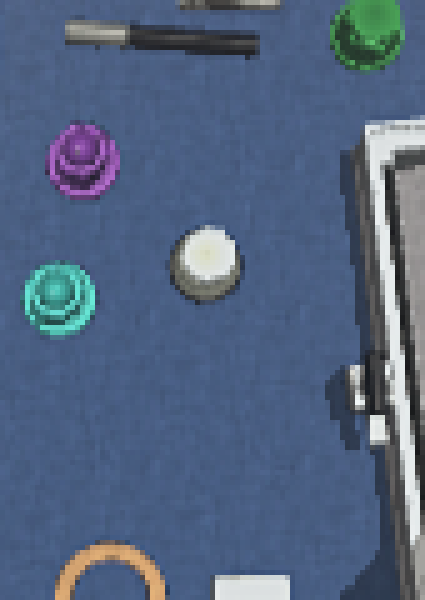

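>>> {"fn": "play_rows", "kwargs": {"commands": [[-18,0,15,0,0,0,0.75],[-48,0,40,0,0,0,0.75],[-85,0,71,0,0,0,0.75],[-122,0,102,0,0,0,0.75],[-159,0,133,0,0,0,0.75],[-195,0,163,0,0,0,0.75],[-220,0,184,0,0,0,0.75],[-227,4,189,0,0,0,0.75]]}}

```text
t: 33.1
ee_pos: [0.6121, -0.0228, 0.3554]
tool_rot: [0.521, -0.479, 0.478, -0.521]
force: [-0.1, -0.9, 0.5]
grip_width: 0.064
```

>>> {"fn": "play_rows", "kwargs": {"commands": [[0,0,0,0,0,0,0.75],[0,15,0,0,0,0,0.75],[0,30,0,0,0,0,0.75],[0,45,0,0,0,0,0.75],[0,58,0,0,0,0,0.75],[0,60,0,0,0,0,0.75],[0,60,0,0,0,0,0.75],[0,60,0,0,0,0,0.75]]}}

```text
t: 34.1
ee_pos: [0.6115, -0.0254, 0.2972]
tool_rot: [-0.519, 0.479, -0.48, 0.52]
force: [-0.6, 0.0, 1.0]
grip_width: 0.0637
```

```bash
python3 figs.py 16;python3 - <<'E'
from h import *
go((.6110,-.0255,.056),np.radians(-85.4))
E
```

```text
t 34.2 grasp [ 0.6116 -0.0254  0.1422] jawyaw -85.4 ydir [ 0.001  0.    -1.   ] F [0.7 0.4 1.4] w 0.0638 q [-0.2   0.6   0.24  1.96 -0.24  0.61 -1.3 ]
t 34.2 shift [ 0.1 86.2 -0.5] rot [-0.1  0.   0. ] q7 -1.3 Fz [0.7 0.4 1.4] w 0.0638
```

View pics/fs16.png

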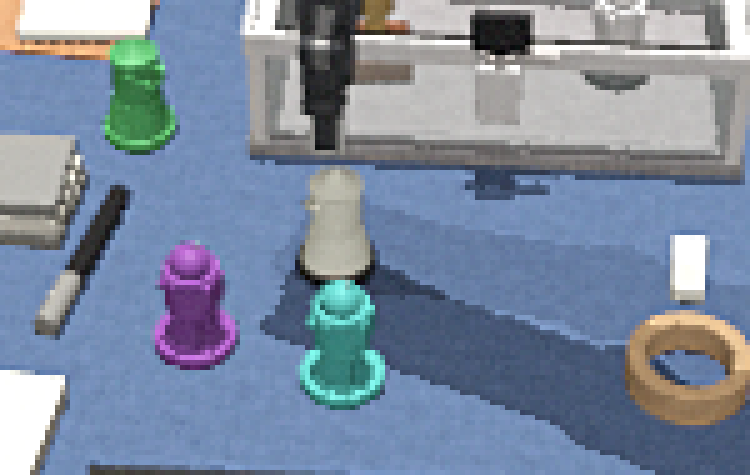

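>>> {"fn": "play_rows", "kwargs": {"commands": [[0,15,-1,0,0,0,0.75],[0,30,-2,0,0,0,0.75],[0,45,-2,0,0,0,0.75],[0,60,-2,0,0,0,0.75],[0,75,-2,0,0,0,0.75],[0,85,-2,0,0,0,0.75],[0,86,-2,0,0,0,0.75],[0,86,-2,0,0,0,0.75]]}}

```text
t: 35.2
ee_pos: [0.6094, -0.0256, 0.2109]
tool_rot: [-0.52, 0.479, -0.48, 0.52]
force: [1.2, 0.8, -0.0]
grip_width: 0.0639
```

>>> {"fn": "play_rows", "kwargs": {"commands": [[0,0,0,0,0,0,0],[0,0,0,0,0,0,0],[0,0,0,0,0,0,0],[0,0,0,0,0,0,0],[0,0,0,0,0,0,0],[0,-10,0,0,0,0,0],[0,-20,0,0,0,0,0],[0,-30,0,0,0,0,0]], "newtons": 30}}

```text
t: 36.2
ee_pos: [0.609, -0.0253, 0.2412]
tool_rot: [0.52, -0.48, 0.479, -0.52]
force: [0.1, 0.5, -1.7]
grip_width: 0.0334
```

```bash
python3 figs.py 17;python3 - <<'E'
from h import *
go((.526,-.259,.225),np.radians(-85.4))
E
```

```text
t 36.3 grasp [ 0.61   -0.0255  0.087 ] jawyaw -85.4 ydir [ 0.002 -0.    -1.   ] F [-0.5 -0.5 -1.5] w 0.0331 q [-0.17  0.68  0.2   1.98 -0.26  0.5  -1.27]
t 36.3 shift [ 226.  -138.2 -101.8] rot [-0.1  0.   0. ] q7 -1.27 Fz [-0.5 -0.5 -1.5] w 0.0331
```

View pics/fs17.png

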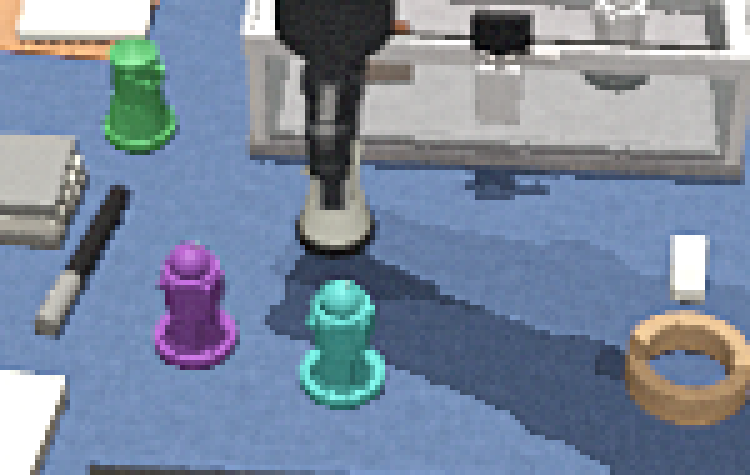

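>>> {"fn": "play_rows", "kwargs": {"commands": [[0,-25,0,0,0,0,0],[0,-60,0,0,0,0,0],[0,-95,0,0,0,0,0],[0,-125,0,0,0,0,0],[10,-138,-5,0,0,0,0],[35,-138,-15,0,0,0,0],[65,-138,-29,0,0,0,0],[95,-138,-43,0,0,0,0]]}}

```text
t: 37.3
ee_pos: [0.5726, -0.1252, 0.3777]
tool_rot: [0.52, -0.48, 0.479, -0.519]
force: [0.4, -1.6, -1.4]
grip_width: 0.0331
```

>>> {"fn": "play_rows", "kwargs": {"commands": [[30,0,-14,0,0,0,0],[60,0,-27,0,0,0,0],[90,0,-41,0,0,0,0],[115,0,-52,0,0,0,0],[128,0,-58,0,0,0,0],[131,0,-59,0,0,0,0],[131,0,-59,0,0,0,0],[131,0,-59,0,0,0,0]]}}

```text
t: 38.3
ee_pos: [0.5263, -0.2576, 0.3785]
tool_rot: [-0.52, 0.479, -0.479, 0.52]
force: [0.0, 0.0, -2.6]
grip_width: 0.033
```

Run:
```python
from h import *
go((.526,-.259,.0665),np.radians(-85.4))
cv2.imwrite('pics/s18z.png',cv2.resize(cam("side")[90:270,190:390],None,fx=4,fy=3.3))
```

```text
t 38.3 shift [  1.5 157.   -0.5] rot [-0.   0.1 -0. ] q7 -0.92 Fz [ 0.   0.  -2.6] w 0.033
```

View pics/s18z.png

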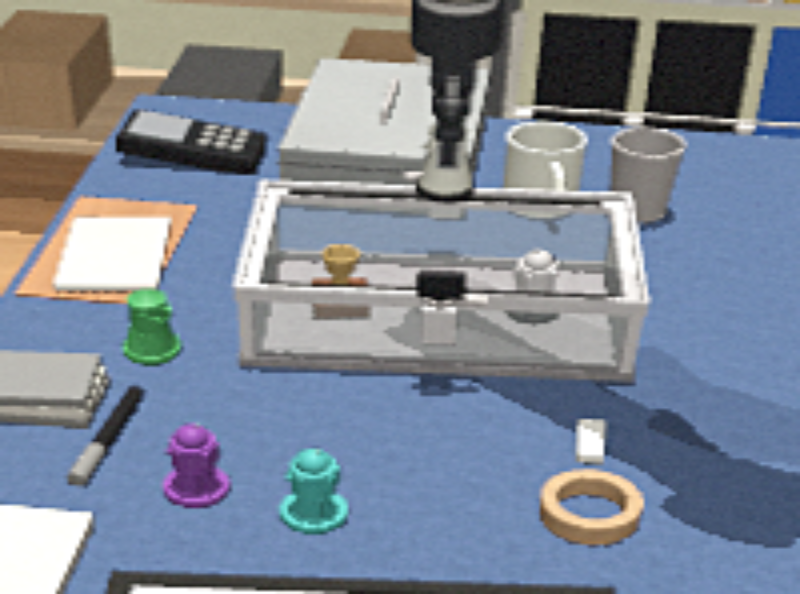

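>>> {"fn": "play_rows", "kwargs": {"commands": [[1,20,0,0,0,0,0],[1,40,0,0,0,0,0],[1,60,0,0,0,0,0],[1,80,0,0,0,0,0],[1,100,0,0,0,0,0],[1,120,0,0,0,0,0],[1,135,0,0,0,0,0],[1,146,0,0,0,0,0]]}}

```text
t: 39.35
ee_pos: [0.5261, -0.2596, 0.232]
tool_rot: [-0.52, 0.479, -0.479, 0.52]
force: [0.7, 0.7, -1.6]
grip_width: 0.0329
```

>>> {"fn": "play_rows", "kwargs": {"commands": [[0,3,0,0,0,0,0],[0,5,0,0,0,0,0],[0,8,0,0,0,0,0],[0,10,0,0,0,0,0],[0,11,0,0,0,0,0],[0,11,0,0,0,0,0],[0,11,0,0,0,0,0],[0,11,0,0,0,0,0]]}}

```text
t: 40.35
ee_pos: [0.5258, -0.26, 0.2218]
tool_rot: [-0.52, 0.479, -0.48, 0.52]
force: [0.1, 0.6, -0.9]
grip_width: 0.033
```

Run:
```python
from h import *
here()
```

```text
t 40.35 grasp [ 0.5258 -0.26    0.0668] jawyaw -85.4 ydir [ 0. -0. -1.] F [ 0.1  0.6 -0.9] w 0.033 q [ 0.25  0.69  0.19  2.04 -0.29  0.44 -0.83]
```

>>> {"fn": "play_rows", "kwargs": {"commands": [[0,1,0,0,0,0,0],[0,1,0,0,0,0,0],[0,1,0,0,0,0,0.65],[0,1,0,0,0,0,0.65],[0,1,0,0,0,0,0.65],[0,1,0,0,0,0,0.65],[0,1,0,0,0,0,0.65],[0,1,0,0,0,0,0.65]]}}

```text
t: 41.35
ee_pos: [0.5257, -0.26, 0.2207]
tool_rot: [0.52, -0.48, 0.479, -0.52]
force: [-0.1, 0.0, 0.2]
grip_width: 0.056
```

>>> {"fn": "play_rows", "kwargs": {"commands": [[0,-15,0,0,0,0,0.65],[0,-35,0,0,0,0,0.65],[0,-55,0,0,0,0,0.65],[0,-80,0,0,0,0,0.65],[0,-110,0,0,0,0,0.65],[0,-140,0,0,0,0,0.7],[0,-160,0,0,0,0,0.7],[0,-160,0,0,0,0,0.7]]}}

```text
t: 42.35
ee_pos: [0.5261, -0.2604, 0.3832]
tool_rot: [-0.519, 0.478, -0.481, 0.52]
force: [-0.8, 0.6, 0.0]
grip_width: 0.0596
```

```bash
python3 figs.py 19;python3 - <<'E'
from h import *
cv2.imwrite('pics/s19z.png',cv2.resize(cv2.imread('pics/s19.png')[90:270,190:390],None,fx=4,fy=3.3))
go((.526,.2794,.20),np.radians(-84.4))
E
```

```text
t 42.45 grasp [ 0.5254 -0.2597  0.2258] jawyaw -85.4 ydir [-0.  0. -1.] F [ 0.2  0.7 -0.1] w 0.0595 q [ 0.16  0.46  0.3   1.96 -0.2   0.75 -0.91]
t 42.45 shift [-537.4   25.9   43.9] rot [-0. -1. -0.] q7 -0.91 Fz [ 0.2  0.7 -0.1] w 0.0595
```

View pics/s19z.png

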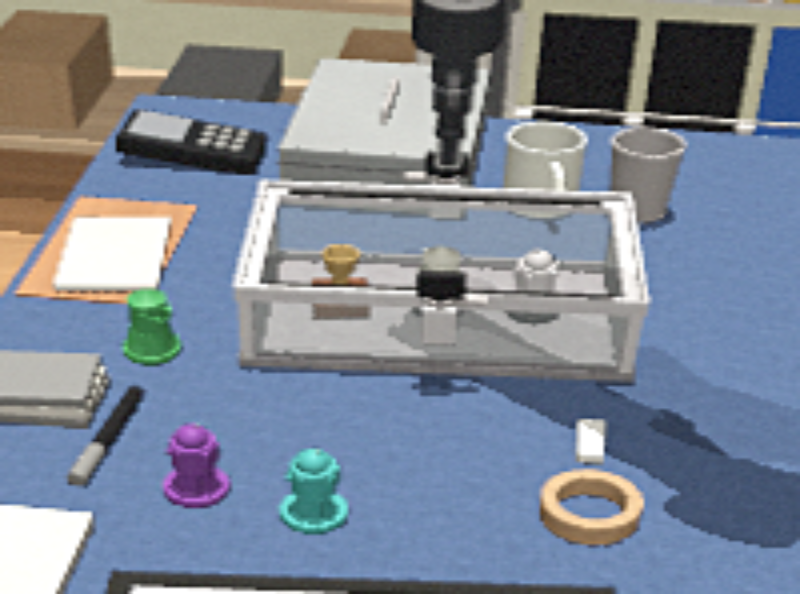

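View pics/t19.png

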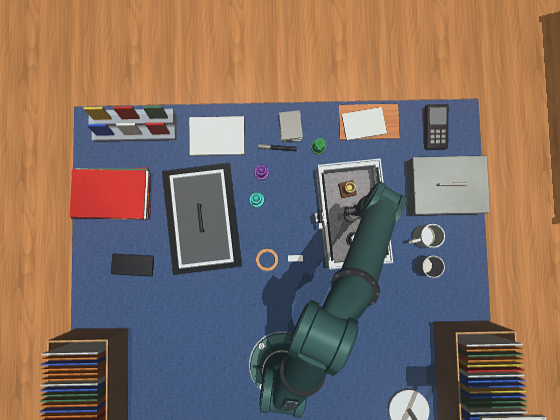

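>>> {"fn": "play_rows", "kwargs": {"commands": [[-20,0,2,0,0,0,0.5],[-60,0,5,0,0,0,0.5],[-110,0,9,0,0,0,0.5],[-160,0,13,0,0,0,0.5],[-210,0,17,0,0,0,0.5],[-260,0,21,0,0,0,0.5],[-305,0,25,0,0,0,0.5],[-340,0,28,0,0,0,0.5]]}}

```text
t: 43.45
ee_pos: [0.5251, 0.0849, 0.3796]
tool_rot: [0.521, -0.479, 0.478, -0.52]
force: [0.4, 0.5, -1.0]
grip_width: 0.0425
```

>>> {"fn": "play_rows", "kwargs": {"commands": [[-40,0,4,0,0,0,0.5],[-85,5,8,0,-1,0,0.5],[-130,10,11,0,-1,0,0.5],[-165,15,14,0,-1,0,0.5],[-190,20,16,0,-1,0,0.5],[-198,25,16,0,-1,0,0.5],[-198,26,16,0,-1,0,0.5],[-198,26,16,0,-1,0,0.5]]}}

```text
t: 44.45
ee_pos: [0.5267, 0.2778, 0.3546]
tool_rot: [0.524, -0.475, 0.476, -0.523]
force: [-0.5, -0.6, 0.1]
grip_width: 0.0432
```

Run:
```python
from h import *
here();a=cam("side","s20");b=cam("top","t20")
cv2.imwrite('pics/s20z.png',cv2.resize(a[200:350,190:370],None,fx=4,fy=4))
cv2.imwrite('pics/t20z.png',cv2.resize(b[150:280,300:410],None,fx=4.5,fy=4.5))
go((.526,.2794,.038),np.radians(-84.4))
```

```text
t 44.45 grasp [0.5266 0.2776 0.1996] jawyaw -84.6 ydir [-0.    -0.001 -1.   ] F [-0.5 -0.6  0.1] w 0.0432 q [-0.75  0.5   0.26  1.96 -0.19  0.71 -1.85]
t 44.55 shift [ -1.5 161.9  -0.7] rot [-0.  -0.1  0. ] q7 -1.85 Fz [ 0.7 -0.1 -0.1] w 0.0428
```

View pics/s20z.png

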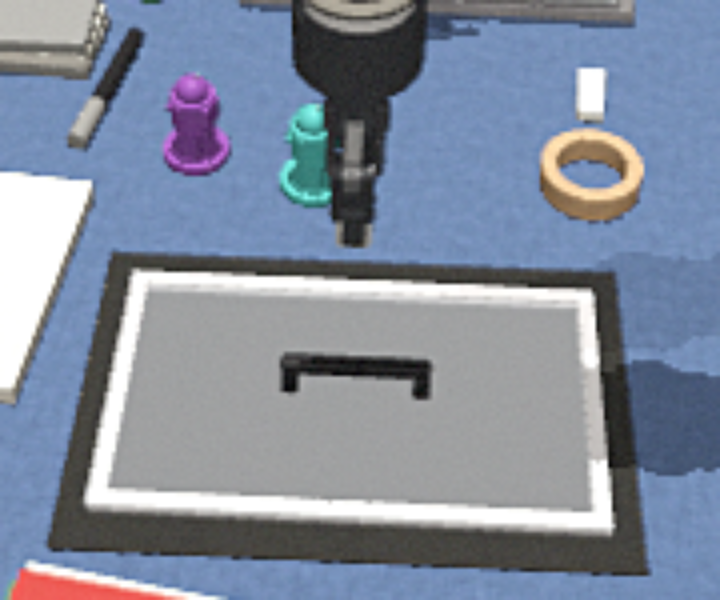

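View pics/t20z.png

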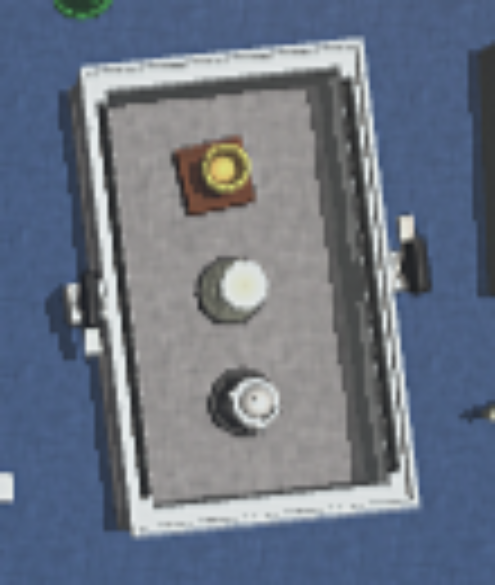

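>>> {"fn": "play_rows", "kwargs": {"commands": [[-1,25,0,0,0,0,0.5],[-1,55,0,0,0,0,0.5],[-1,85,0,0,0,0,0.5],[-1,112,0,0,0,0,0.5],[-1,135,0,0,0,0,0.5],[-1,152,0,0,0,0,0.5],[-1,160,0,0,0,0,0.5],[-1,161,0,0,0,0,0.5]]}}

```text
t: 45.55
ee_pos: [0.5264, 0.2806, 0.1936]
tool_rot: [0.524, -0.475, 0.475, -0.524]
force: [-0.2, 0.1, -1.0]
grip_width: 0.0426
```

>>> {"fn": "play_rows", "kwargs": {"commands": [[0,0,0,0,0,0,0.5],[0,0,0,0,0,0,0],[0,0,0,0,0,0,0],[0,0,0,0,0,0,0],[0,0,0,0,0,0,0],[0,0,0,0,0,0,0],[0,-5,0,0,0,0,0],[0,-15,0,0,0,0,0]], "newtons": 60}}

```text
t: 46.55
ee_pos: [0.5255, 0.2807, 0.2081]
tool_rot: [0.525, -0.475, 0.474, -0.523]
force: [0.9, 0.3, -6.1]
grip_width: 0.0109
```

>>> {"fn": "play_rows", "kwargs": {"commands": [[0,-30,0,0,0,0,0],[0,-60,0,0,0,0,0],[0,-100,0,0,0,0,0],[0,-140,0,0,0,0,0],[0,-165,0,0,0,0,0],[0,-175,0,0,0,0,0],[0,-175,0,0,0,0,0],[0,-175,0,0,0,0,0]]}}

```text
t: 47.55
ee_pos: [0.5256, 0.2806, 0.3822]
tool_rot: [0.525, -0.475, 0.475, -0.523]
force: [-0.1, -0.4, -4.8]
grip_width: 0.0104
```

Run:
```python
from h import *
here()
go((.5255,-.259,.23),np.radians(-85.4))
print(pose()[2]["torque"]);cam("side","s21")
```

```text
t 47.55 grasp [0.5252 0.2803 0.2272] jawyaw -84.4 ydir [-0.003 -0.002 -1.   ] F [-0.1 -0.4 -4.8] w 0.0104 q [-0.76  0.47  0.27  1.94 -0.18  0.76 -1.86]
t 47.55 shift [537.   -1.9 -52.9] rot [0.2 1.  0.1] q7 -1.86 Fz [-0.1 -0.4 -4.8] w 0.0104
[-0.01822434 -0.05994731 -0.03949601]
```

View pics/s21.png

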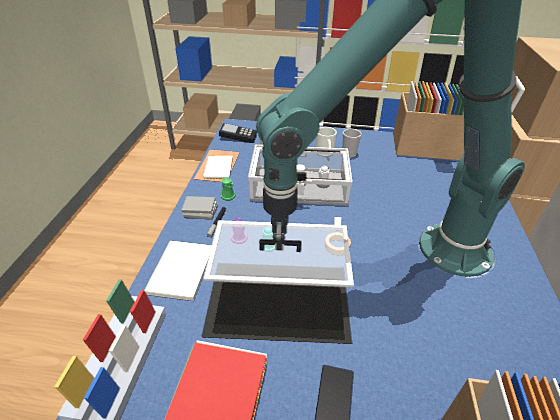

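>>> {"fn": "play_rows", "kwargs": {"commands": [[15,0,-2,0,0,0,0],[50,0,-5,0,0,0,0],[90,0,-9,0,0,0,0],[130,0,-13,0,0,0,0],[170,0,-17,0,1,0,0],[210,0,-21,0,1,0,0],[250,0,-25,0,1,0,0],[290,0,-29,0,1,0,0]]}}

```text
t: 48.6
ee_pos: [0.525, -0.0132, 0.3834]
tool_rot: [0.52, -0.48, 0.48, -0.519]
force: [0.7, 0.4, -4.4]
grip_width: 0.0106
```

>>> {"fn": "play_rows", "kwargs": {"commands": [[40,0,-4,0,0,0,0],[80,0,-8,0,0,0,0],[120,0,-12,0,0,0,0],[160,0,-16,0,0,0,0],[195,0,-19,0,0,0,0],[225,0,-22,0,0,0,0],[245,0,-24,0,0,0,0],[247,0,-24,0,0,0,0]]}}

```text
t: 49.6
ee_pos: [0.5208, -0.2607, 0.3835]
tool_rot: [0.519, -0.48, 0.48, -0.518]
force: [-0.5, 0.9, -4.8]
grip_width: 0.0108
```

>>> {"fn": "play_rows", "kwargs": {"commands": [[0,0,0,0,0,0,0],[0,0,0,0,0,0,0],[0,10,0,0,0,0,0],[0,25,0,0,0,0,0],[0,40,0,0,0,0,0],[0,50,0,0,0,0,0],[0,50,0,0,0,0,0],[0,50,0,0,0,0,0]]}}

```text
t: 50.6
ee_pos: [0.5219, -0.259, 0.3339]
tool_rot: [-0.52, 0.479, -0.48, 0.52]
force: [0.4, -1.1, -4.3]
grip_width: 0.0106
```

Run:
```python
from h import *
here()
go((.5255,-.259,.148),np.radians(-85.4))
a=cam("side","s22");b=cam("top","t22")
cv2.imwrite('pics/s22z.png',cv2.resize(a[90:270,190:390],None,fx=4,fy=3.3))
cv2.imwrite('pics/t22z.png',cv2.resize(b[150:280,300:410],None,fx=4.5,fy=4.5))
```

```text
t 50.6 grasp [ 0.522  -0.2591  0.1789] jawyaw -85.4 ydir [ 0.001 -0.    -1.   ] F [ 0.4 -1.1 -4.3] w 0.0106 q [ 0.17  0.52  0.29  2.   -0.24  0.65 -0.88]
t 50.6 shift [ 0.2 30.9  3.6] rot [-0. -0.  0.] q7 -0.88 Fz [ 0.4 -1.1 -4.3] w 0.0106
```

View pics/s22z.png

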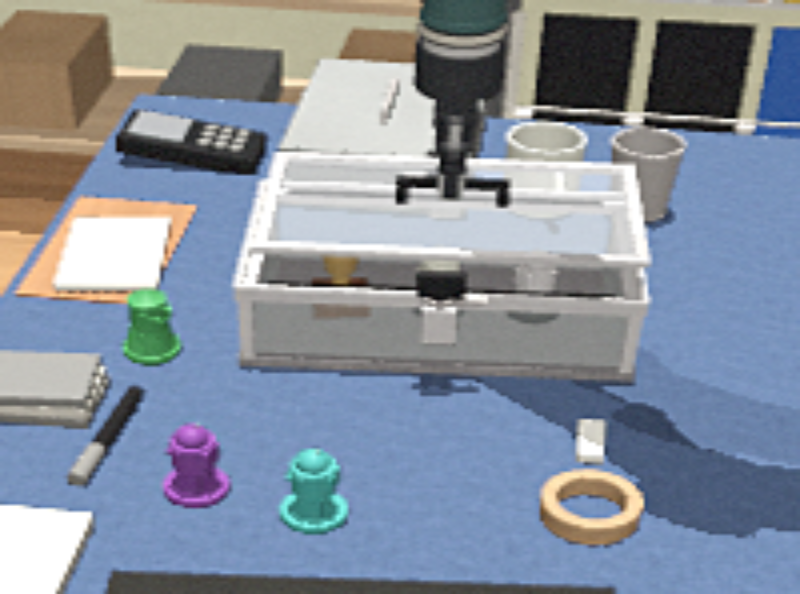

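View pics/t22z.png

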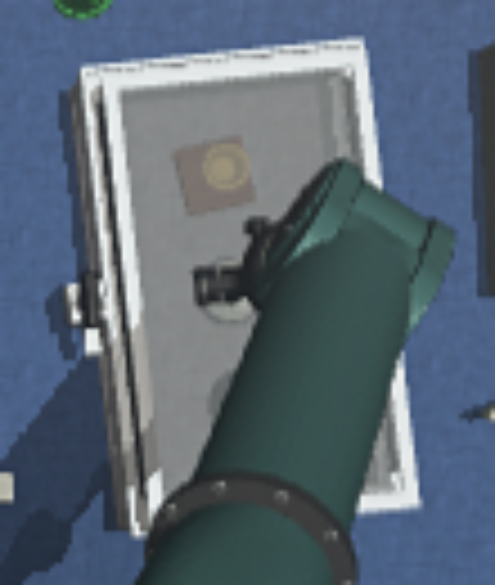

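>>> {"fn": "play_rows", "kwargs": {"commands": [[0,0,2,0,0,0,0],[0,0,3,0,0,0,0],[0,8,3,0,0,0,0],[0,16,3,0,0,0,0],[0,24,3,0,0,0,0],[0,28,3,0,0,0,0],[0,28,3,0,0,0,0],[0,28,3,0,0,0,0]]}}

```text
t: 51.7
ee_pos: [0.5248, -0.2587, 0.3058]
tool_rot: [-0.52, 0.479, -0.48, 0.52]
force: [0.5, -0.4, -5.1]
grip_width: 0.0105
```

Run:
```python
from h import *
go((.5254,-.259,.1345),np.radians(-85.4));here()
a=cam("side","s23")
cv2.imwrite('pics/s23z.png',cv2.resize(a[125:215,240:360],None,fx=6.5,fy=6.5))
```

```text
t 51.7 shift [ 0.4 16.3  0.6] rot [-0. -0.  0.] q7 -0.86 Fz [ 0.5 -0.4 -5.1] w 0.0105
t 51.7 grasp [ 0.5248 -0.2587  0.1508] jawyaw -85.4 ydir [ 0. -0. -1.] F [ 0.5 -0.4 -5.1] w 0.0105 q [ 0.19  0.56  0.27  2.01 -0.25  0.6  -0.86]
```

View pics/s23z.png

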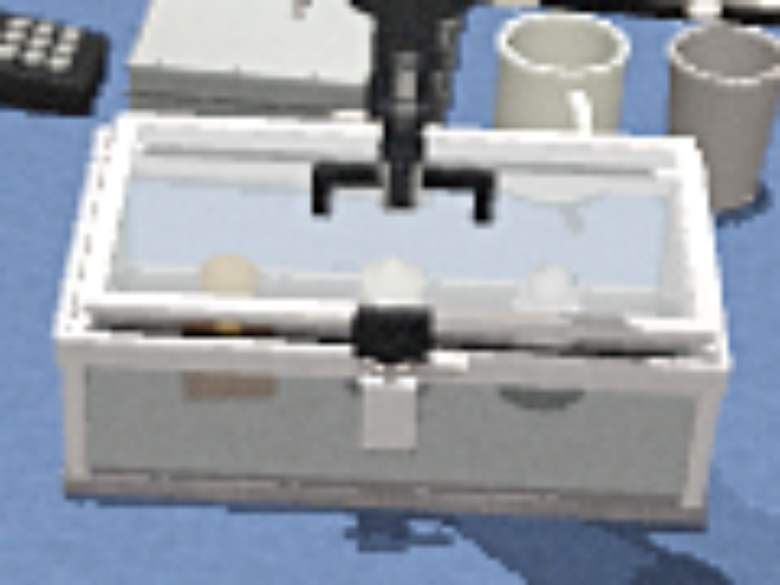

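Run:
```python
from h import *
yw=np.radians(4.65);c=np.array([.526,-.259])
R=np.array([[np.cos(yw),-np.sin(yw)],[np.sin(yw),np.cos(yw)]])
def z(p):return np.round((p-[240,125]+.5)*6.5,0)
for nm,hx,hy,h in(("panel top",.1685,.0985,.1227),("panel bot",.1685,.0985,.1147),("frame",.1785,.1085,.106)):
    for sx,sy in((1,1),(-1,1),(1,-1),(-1,-1)):
        print(nm,sx,sy,z(proj("side",[*(c+R@[sx*hx,sy*hy]),h])))
```

```text
panel top 1 1 [ 73. 301.]
panel top -1 1 [712. 331.]
panel top 1 -1 [114. 112.]
panel top -1 -1 [687. 137.]
panel bot 1 1 [ 74. 314.]
panel bot -1 1 [710. 343.]
panel bot 1 -1 [114. 124.]
panel bot -1 -1 [686. 149.]
frame 1 1 [ 53. 337.]
frame -1 1 [729. 368.]
frame 1 -1 [100. 127.]
frame -1 -1 [700. 153.]
```

Run:
```python
import cv2,numpy as np
a=cv2.imread('pics/s23.png')
c=[(255,143),(349,147),(350,178),(253,174)]
cr=[cv2.resize(a[v-14:v+14,u-14:u+14],None,fx=10,fy=10,interpolation=0) for u,v in c]
cv2.imwrite('pics/corn2.png',np.vstack([np.hstack([cr[0],cr[1]]),np.hstack([cr[3],cr[2]])]))
```

```text
(no output)
```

View pics/corn2.png

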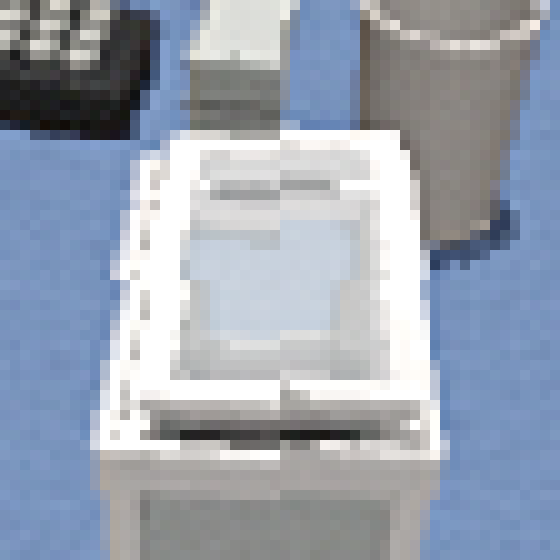

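>>> {"fn": "play_rows", "kwargs": {"commands": [[0,1,1,0,0,0,0],[0,2,2,0,0,0,0],[0,3,3,0,0,0,0],[0,4,3,0,0,0,0],[0,4,3,0,0,0,0],[0,4,3,0,0,0,0],[0,4,3,0,0,0,0],[0,4,3,0,0,0,0]]}}

```text
t: 52.75
ee_pos: [0.5277, -0.2583, 0.3017]
tool_rot: [-0.52, 0.479, -0.48, 0.52]
force: [0.4, -0.6, -4.6]
grip_width: 0.0107
```

Run:
```python
from h import *
here()
a=cam("side","s24")
c=[(255,143),(349,147),(350,178),(253,174)]
cr=[cv2.resize(a[v-14:v+14,u-14:u+14],None,fx=10,fy=10,interpolation=0) for u,v in c]
cv2.imwrite('pics/corn3.png',np.vstack([np.hstack([cr[0],cr[1]]),np.hstack([cr[3],cr[2]])]))
b=cam("top","t24");cv2.imwrite('pics/t24z.png',cv2.resize(b[150:280,300:410],None,fx=4.5,fy=4.5))
```

```text
t 52.75 grasp [ 0.5277 -0.2583  0.1467] jawyaw -85.4 ydir [ 0.  0. -1.] F [ 0.4 -0.6 -4.6] w 0.0107 q [ 0.19  0.57  0.27  2.01 -0.26  0.59 -0.86]
```

View pics/corn3.png

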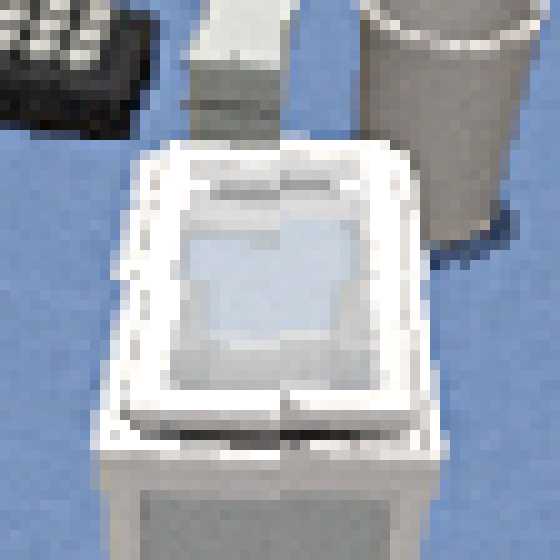

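View pics/t24z.png

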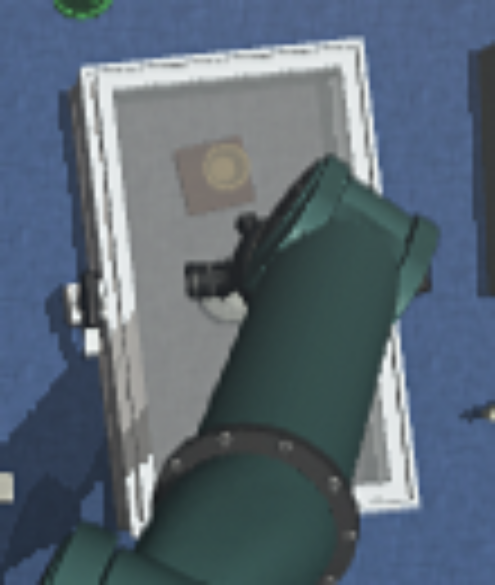

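>>> {"fn": "play_rows", "kwargs": {"commands": [[0,2,0,0,0,0,0],[0,4,0,0,0,0,0],[0,6,0,0,0,0,0],[0,8,0,0,0,0,0],[0,9,0,0,0,0,0],[0,10,0,0,0,0,0],[0,10,0,0,0,0,0],[0,10,0,0,0,0,0]]}}

```text
t: 53.85
ee_pos: [0.5276, -0.2583, 0.292]
tool_rot: [-0.52, 0.48, -0.48, 0.52]
force: [-3.0, 1.3, 4.5]
grip_width: 0.011
```

Run:
```python
from h import *
here();print(pose()[2]["torque"])
```

```text
t 53.85 grasp [ 0.5276 -0.2583  0.137 ] jawyaw -85.4 ydir [ 0.  0. -1.] F [-3.   1.3  4.5] w 0.011 q [ 0.19  0.59  0.26  2.01 -0.26  0.57 -0.86]
[ 0.26978793  0.49136151 -0.0347322 ]
```

>>> {"fn": "play_rows", "kwargs": {"commands": [[0,0,0,0,0,0,0.25],[0,0,0,0,0,0,0.25],[0,0,0,0,0,0,0.25],[0,-20,0,0,0,0,0.25],[0,-40,0,0,0,0,0.25],[0,-40,0,0,0,0,0],[0,-40,0,0,0,0,0],[0,-40,0,0,0,0,0]]}}

```text
t: 54.85
ee_pos: [0.5274, -0.2581, 0.3307]
tool_rot: [0.52, -0.48, 0.479, -0.519]
force: [-0.5, -0.7, -0.2]
grip_width: -0.0
```

Run:
```python
from h import *
here()
a=cam("side","s25")
c=[(255,143),(349,147),(350,178),(253,174)]
cr=[cv2.resize(a[v-14:v+14,u-14:u+14],None,fx=10,fy=10,interpolation=0) for u,v in c]
cv2.imwrite('pics/corn4.png',np.vstack([np.hstack([cr[0],cr[1]]),np.hstack([cr[3],cr[2]])]))
cv2.imwrite('pics/s25z.png',cv2.resize(a[125:215,240:360],None,fx=6.5,fy=6.5))
```

```text
t 54.85 grasp [ 0.5271 -0.258   0.1757] jawyaw -85.4 ydir [-0.002  0.001 -1.   ] F [-0.5 -0.7 -0.2] w -0.0 q [ 0.17  0.53  0.29  1.99 -0.24  0.65 -0.88]
```

View pics/corn4.png

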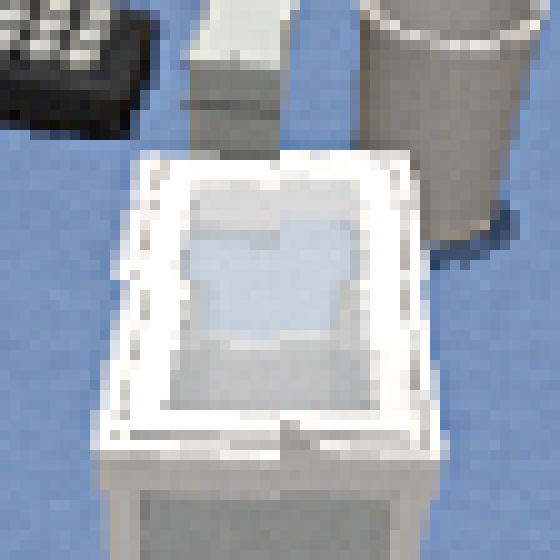

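View pics/s25z.png

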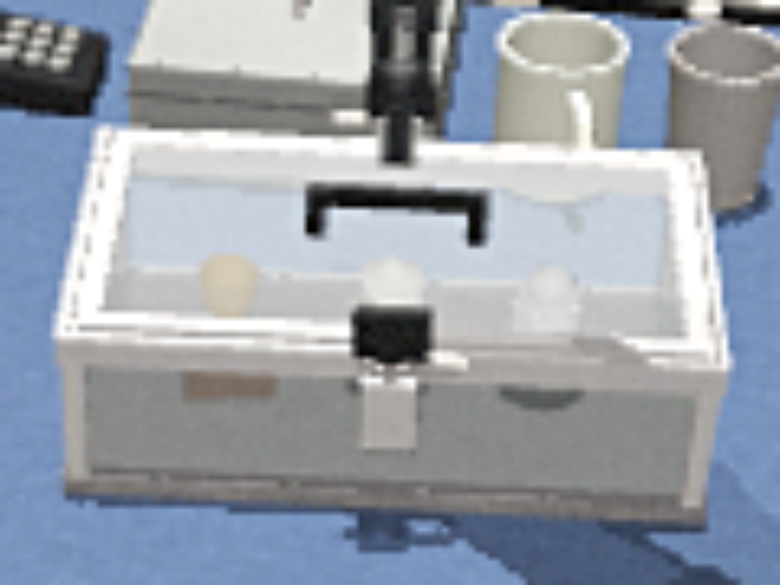

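>>> {"fn": "play_rows", "kwargs": {"commands": [[0,4,0,0,0,0,0],[0,8,0,0,0,0,0],[0,12,0,0,0,0,0],[0,14,0,0,0,0,0],[0,15,0,0,0,0,0],[0,16,0,0,0,0,0],[0,16,0,0,0,0,0],[0,16,0,0,0,0,0]]}}

```text
t: 55.9
ee_pos: [0.5277, -0.2583, 0.3158]
tool_rot: [-0.52, 0.479, -0.48, 0.52]
force: [0.1, 0.1, 0.2]
grip_width: -0.0001
```

>>> {"fn": "play_rows", "kwargs": {"commands": [[0,0.5,0,0,0,0,0],[0,1,0,0,0,0,0],[0,1.5,0,0,0,0,0],[0,2,0,0,0,0,0],[0,2,0,0,0,0,0],[0,2,0,0,0,0,0],[0,2,0,0,0,0,0],[0,2,0,0,0,0,0]]}}

```text
t: 56.9
ee_pos: [0.5277, -0.2583, 0.3137]
tool_rot: [0.52, -0.48, 0.48, -0.52]
force: [0.2, -0.1, 0.9]
grip_width: 0.0001
```

Tip at 0.3137−0.173 = 0.1407, still above the bar's seated top (0.137); continue.

>>> {"fn": "play_rows", "kwargs": {"commands": [[0,0.5,0,0,0,0,0],[0,1,0,0,0,0,0],[0,1,0,0,0,0,0],[0,1.5,0,0,0,0,0],[0,2,0,0,0,0,0],[0,2,0,0,0,0,0],[0,2,0,0,0,0,0],[0,2,0,0,0,0,0]]}}

```text
t: 57.9
ee_pos: [0.5277, -0.2583, 0.3117]
tool_rot: [-0.52, 0.479, -0.48, 0.52]
force: [-0.9, 0.6, 5.2]
grip_width: -0.0
```

>>> {"fn": "play_rows", "kwargs": {"commands": [[0,0.5,0,0,0,0,0],[0,1,0,0,0,0,0],[0,1,0,0,0,0,0],[0,1.5,0,0,0,0,0],[0,1.5,0,0,0,0,0],[0,1.5,0,0,0,0,0],[0,1.5,0,0,0,0,0],[0,1.5,0,0,0,0,0]]}}

```text
t: 58.9
ee_pos: [0.5277, -0.2583, 0.3105]
tool_rot: [-0.52, 0.48, -0.479, 0.52]
force: [-1.8, 0.9, 7.1]
grip_width: 0.0001
```

>>> {"fn": "play_rows", "kwargs": {"commands": [[0,0.5,0,0,0,0,0],[0,0.5,0,0,0,0,0],[0,1,0,0,0,0,0],[0,1,0,0,0,0,0],[0,1,0,0,0,0,0],[0,1,0,0,0,0,0],[0,1,0,0,0,0,0],[0,1,0,0,0,0,0]]}}

```text
t: 59.9
ee_pos: [0.5277, -0.2584, 0.3105]
tool_rot: [-0.519, 0.48, -0.479, 0.52]
force: [-2.7, 1.8, 14.2]
grip_width: 0.0003
```

>>> {"fn": "play_rows", "kwargs": {"commands": [[0,0.5,0,0,0,0,0],[0,0.5,0,0,0,0,0],[0,1,0,0,0,0,0],[0,1,0,0,0,0,0],[0,1,0,0,0,0,0],[0,1,0,0,0,0,0],[0,1,0,0,0,0,0],[0,1,0,0,0,0,0]]}}

```text
t: 60.9
ee_pos: [0.5276, -0.2585, 0.3104]
tool_rot: [-0.519, 0.48, -0.479, 0.52]
force: [-5.3, 3.5, 20.4]
grip_width: 0.0002
```

>>> {"fn": "play_rows", "kwargs": {"commands": [[0,-3,0,0,0,0,0],[0,-8,0,0,0,0,0],[0,-20,0,0,0,0,0],[0,-40,0,0,0,0,0],[0,-65,0,0,0,0,0],[0,-80,0,0,0,0,0.5],[0,-80,0,0,0,0,0.5],[0,-80,0,0,0,0,0.5]]}}

```text
t: 61.9
ee_pos: [0.5274, -0.258, 0.3875]
tool_rot: [0.52, -0.48, 0.479, -0.52]
force: [-0.3, -0.2, 0.3]
grip_width: 0.0424
```

Run:
```python
from h import *
here()
a=cam("side","s26")
c=[(255,143),(349,147),(350,178),(253,174)]
cr=[cv2.resize(a[v-14:v+14,u-14:u+14],None,fx=10,fy=10,interpolation=0) for u,v in c]
cv2.imwrite('pics/corn5.png',np.vstack([np.hstack([cr[0],cr[1]]),np.hstack([cr[3],cr[2]])]))
cv2.imwrite('pics/s26z.png',cv2.resize(a[125:215,240:360],None,fx=6.5,fy=6.5))
go((.536,-.380,.2),np.radians(-85.4))
```

```text
t 61.9 grasp [ 0.5272 -0.2579  0.2325] jawyaw -85.4 ydir [-0.001  0.001 -1.   ] F [-0.3 -0.2  0.3] w 0.0424 q [ 0.14  0.46  0.32  1.95 -0.2   0.77 -0.91]
t 61.95 shift [122.3  32.1  -1.1] rot [ 0.1  0.  -0. ] q7 -0.91 Fz [-0.8 -0.2 -0.7] w 0.0427
```

View pics/s26z.png

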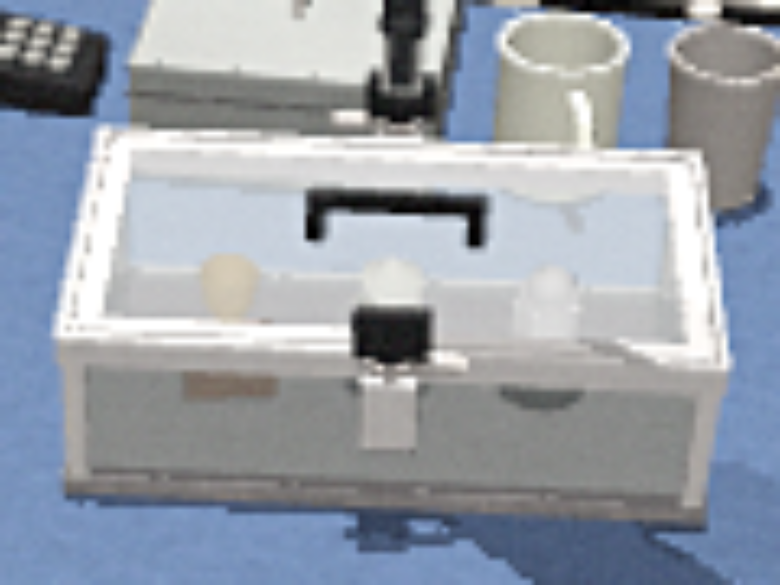

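View pics/corn5.png

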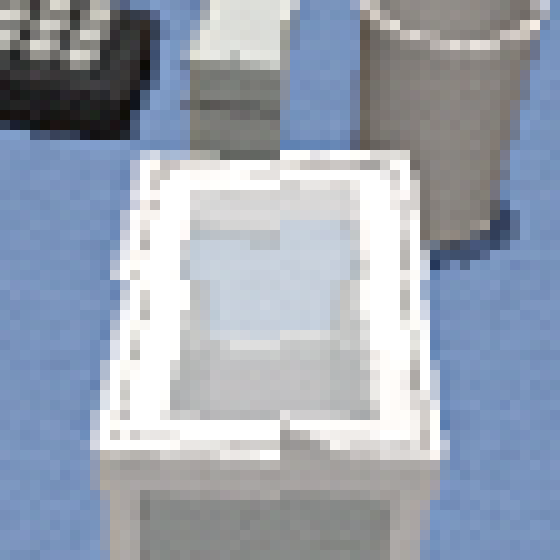

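>>> {"fn": "play_rows", "kwargs": {"commands": [[25,0,0,0,0,0,0.5],[55,0,0,0,0,0,0.5],[85,0,0,0,0,0,0.5],[110,0,0,0,0,0,0.5],[121,10,-1,0,0,0,0.5],[121,25,-1,0,0,0,0.5],[121,32,-1,0,0,0,0.5],[121,32,-1,0,0,0,0.5]], "newtons": 25}}

```text
t: 62.95
ee_pos: [0.5365, -0.3774, 0.3549]
tool_rot: [-0.52, 0.48, -0.478, 0.52]
force: [0.2, 0.8, -0.2]
grip_width: 0.0427
```

Run:
```python
from h import *
here()
a=cam("side");b=cam("top")
cv2.imwrite('pics/s27z.png',cv2.resize(a[90:200,230:370],None,fx=5,fy=5))
go((.536,-.380,.138),np.radians(-85.4))
```

```text
t 62.95 grasp [ 0.5362 -0.3771  0.1999] jawyaw -85.3 ydir [-0.002  0.002 -1.   ] F [ 0.2  0.8 -0.2] w 0.0427 q [ 0.34  0.58  0.3   1.82 -0.23  0.78 -0.73]
t 63.05 shift [ 1.7 63.2 -0.9] rot [-0.   0.1 -0. ] q7 -0.73 Fz [ 0.4 -0.2 -0.1] w 0.0427
```

View pics/s27z.png

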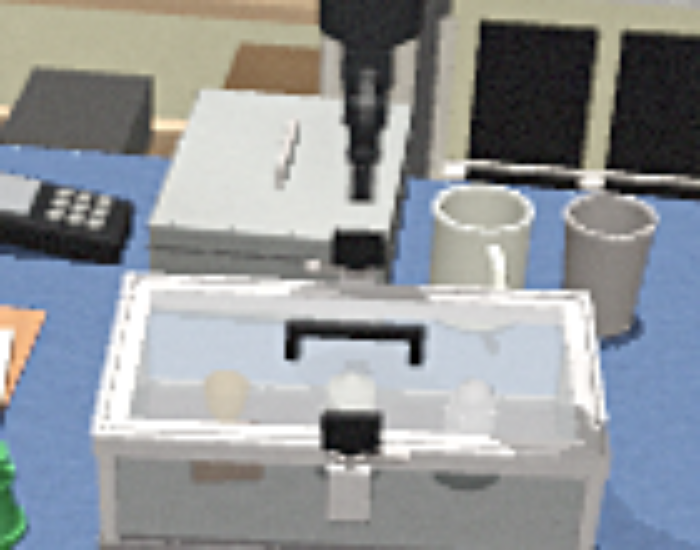

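>>> {"fn": "play_rows", "kwargs": {"commands": [[1,15,0,0,0,0,0.5],[1,30,0,0,0,0,0.5],[1,45,0,0,0,0,0.5],[1,57,0,0,0,0,0.5],[1,62,0,0,0,0,0.5],[1,62,0,0,0,0,0],[1,62,0,0,0,0,0],[1,62,0,0,0,0,0]]}}

```text
t: 64.05
ee_pos: [0.5366, -0.3808, 0.2947]
tool_rot: [0.52, -0.479, 0.48, -0.519]
force: [1.9, -2.4, -2.0]
grip_width: 0.0102
```

>>> {"fn": "play_rows", "kwargs": {"commands": [[0,0,0,0,0,0,0],[0,0,0,0,0,0,0],[0,0,0,0,-10,0,0],[0,0,0,0,-20,0,0],[0,0,0,0,-30,0,0],[0,0,0,0,-40,0,0],[0,0,0,0,-50,0,0],[0,0,0,0,-60,0,0]]}}

```text
t: 65.05
ee_pos: [0.5364, -0.3807, 0.2947]
tool_rot: [0.69, -0.154, 0.154, -0.69]
force: [0.5, -2.9, -2.0]
grip_width: 0.0105
```

Run:
```python
from h import *
here();print(pose()[2]["torque"])
```

```text
t 65.05 grasp [ 0.5364 -0.3808  0.1397] jawyaw -25.1 ydir [ 0.    -0.001 -1.   ] F [ 0.5 -2.9 -2. ] w 0.0105 q [ 0.56  0.64 -0.02  1.84  0.02  0.66  0.09]
[-0.54067583 -0.02129503 -0.11521274]
```

Turn a further 31° to yaw about +6 (closed is about +4.6), release and rise.

>>> {"fn": "play_rows", "kwargs": {"commands": [[0,0,0,0,-10,0,0],[0,0,0,0,-20,0,0],[0,0,0,0,-28,0,0],[0,0,0,0,-32,0,0],[0,0,0,0,-32,0,0],[0,0,0,0,-32,0,0.4],[0,0,0,0,-32,0,0.4],[0,0,0,0,-32,0,0.4]]}}

```text
t: 66.05
ee_pos: [0.5366, -0.3792, 0.2941]
tool_rot: [-0.706, -0.041, 0.041, 0.706]
force: [-0.3, 0.2, -0.8]
grip_width: 0.0341
```

>>> {"fn": "play_rows", "kwargs": {"commands": [[0,-10,0,0,0,0,0.4],[0,-25,0,0,0,0,0.4],[0,-45,0,0,0,0,0.4],[0,-65,0,0,0,0,0.4],[0,-85,0,0,0,0,0.5],[0,-90,0,0,0,0,0.5],[0,-90,0,0,0,0,0.5],[0,-90,0,0,0,0,0.5]]}}

```text
t: 67.05
ee_pos: [0.5361, -0.3798, 0.3833]
tool_rot: [-0.706, -0.04, 0.041, 0.706]
force: [-0.8, -0.2, -0.0]
grip_width: 0.0428
```

Run:
```python
from h import *
here()
a=cam("side")
cv2.imwrite('pics/s28z.png',cv2.resize(a[90:200,230:370],None,fx=5,fy=5))
go((.5163,-.1378,.2),np.radians(-85.4))
```

```text
t 67.05 grasp [ 0.5359 -0.3797  0.2283] jawyaw 6.6 ydir [-0.002  0.001 -1.   ] F [-0.8 -0.2 -0. ] w 0.0428 q [ 0.68  0.53 -0.2   1.78  0.13  0.84  0.54]
t 67.1 shift [  8.2  28.5 242.7] rot [ -0.1 -88.   -0. ] q7 0.54 Fz [ 0.3  0.8 -1.2] w 0.0428
```

View pics/s28z.png

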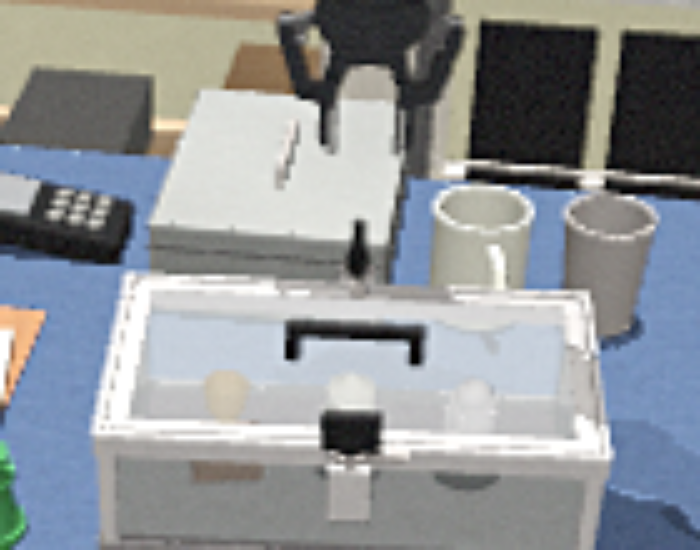

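>>> {"fn": "play_rows", "kwargs": {"commands": [[1,0,30,0,10,0,0.5],[2,0,60,0,20,0,0.5],[3,0,95,0,30,0,0.5],[4,0,130,0,40,0,0.5],[5,0,165,0,50,0,0.5],[6,0,200,0,60,0,0.5],[7,0,228,0,70,0,0.5],[8,0,242,0,80,0,0.5]]}}

```text
t: 68.1
ee_pos: [0.5163, -0.1366, 0.3835]
tool_rot: [0.566, -0.424, 0.423, -0.566]
force: [0.3, -0.9, -0.1]
grip_width: 0.0425
```

Run:
```python
from h import *
go((.5163,-.1378,.185),np.radians(-85.4))
```

```text
t 68.1 shift [ 1.3 43.5 -0.3] rot [ 0.1 11.8 -0.1] q7 -1.02 Fz [ 0.3 -0.9 -0.1] w 0.0425
```

>>> {"fn": "play_rows", "kwargs": {"commands": [[0,0,0,0,6,0,0.5],[0,0,0,0,12,0,0.5],[0,12,0,0,12,0,0.5],[0,25,0,0,12,0,0.5],[0,37,0,0,12,0,0.5],[0,43,0,0,12,0,0.5],[0,43,0,0,12,0,0.5],[0,43,0,0,12,0,0.5]]}}

```text
t: 69.1
ee_pos: [0.5167, -0.1389, 0.3414]
tool_rot: [-0.52, 0.479, -0.48, 0.52]
force: [-0.9, 0.5, 0.5]
grip_width: 0.0426
```

Run:
```python
from h import *
here();go((.5163,-.1378,.138),np.radians(-85.4))
a=cam("side")
cv2.imwrite('pics/s29z.png',cv2.resize(a[90:200,230:370],None,fx=5,fy=5))
```

```text
t 69.1 grasp [ 0.5168 -0.1389  0.1864] jawyaw -85.4 ydir [ 0.001 -0.    -1.   ] F [-0.9  0.5  0.5] w 0.0426 q [ 0.04  0.45  0.18  2.1  -0.14  0.61 -1.17]
t 69.1 shift [-1.1 48.4 -0.4] rot [-0. -0.  0.] q7 -1.17 Fz [-0.9  0.5  0.5] w 0.0426
```

View pics/s29z.png

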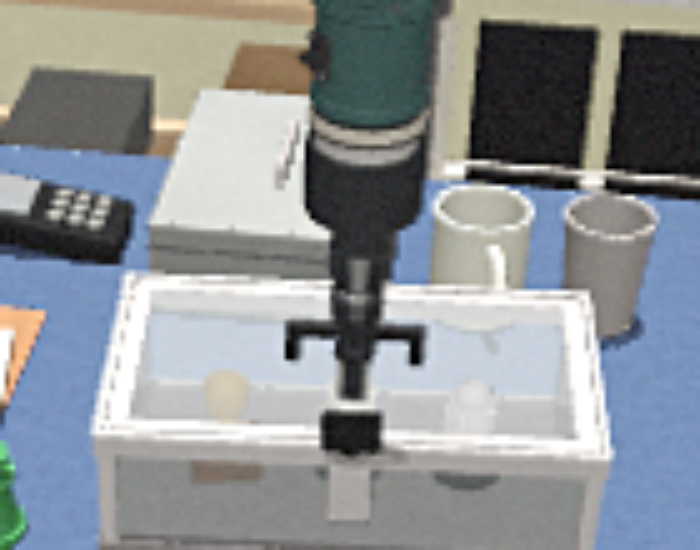

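>>> {"fn": "play_rows", "kwargs": {"commands": [[-1,12,0,0,0,0,0.5],[-1,24,0,0,0,0,0.5],[-1,36,0,0,0,0,0.5],[-1,44,0,0,0,0,0.5],[-1,48,0,0,0,0,0.5],[-1,48,0,0,0,0,0],[-1,48,0,0,0,0,0],[-1,48,0,0,0,0,0]]}}

```text
t: 70.15
ee_pos: [0.5166, -0.1373, 0.2935]
tool_rot: [-0.52, 0.479, -0.479, 0.52]
force: [-0.1, 1.5, 0.2]
grip_width: 0.0106
```

>>> {"fn": "play_rows", "kwargs": {"commands": [[0,0,0,0,0,0,0],[0,0,0,0,0,0,0],[0,0,0,0,-10,0,0],[0,0,0,0,-20,0,0],[0,0,0,0,-30,0,0],[0,0,0,0,-40,0,0],[0,0,0,0,-50,0,0],[0,0,0,0,-60,0,0]]}}

```text
t: 71.15
ee_pos: [0.5164, -0.1368, 0.2935]
tool_rot: [-0.69, 0.154, -0.153, 0.691]
force: [-0.9, 3.6, 3.6]
grip_width: 0.0107
```

>>> {"fn": "play_rows", "kwargs": {"commands": [[0,0,0,0,-10,0,0],[0,0,0,0,-20,0,0],[0,0,0,0,-28,0,0],[0,0,0,0,-32,0,0],[0,0,0,0,-32,0,0],[0,0,0,0,-32,0,0.4],[0,0,0,0,-32,0,0.4],[0,0,0,0,-32,0,0.4]]}}

```text
t: 72.15
ee_pos: [0.5166, -0.1382, 0.2931]
tool_rot: [0.706, 0.041, -0.041, -0.706]
force: [0.1, 0.0, 0.1]
grip_width: 0.0339
```

>>> {"fn": "play_rows", "kwargs": {"commands": [[0,-10,0,0,0,0,0.4],[0,-25,0,0,0,0,0.4],[0,-45,0,0,0,0,0.4],[0,-65,0,0,0,0,0.4],[0,-90,0,0,0,0,0.5],[0,-120,0,0,0,0,0.5],[0,-145,0,0,0,0,0.5],[0,-150,0,0,0,0,0.5]]}}

```text
t: 73.15
ee_pos: [0.5169, -0.1376, 0.4459]
tool_rot: [0.707, 0.042, -0.039, -0.705]
force: [-0.1, 0.1, 0.0]
grip_width: 0.0426
```

Run:
```python
from h import *
here()
a=cam("side")
cv2.imwrite('pics/s30z.png',cv2.resize(a[90:200,230:370],None,fx=5,fy=5))
go((.45,.15,.3),np.radians(4))
```

```text
t 73.15 grasp [ 0.5177 -0.1378  0.2909] jawyaw 6.6 ydir [ 0.005 -0.001 -1.   ] F [-0.1  0.1  0. ] w 0.0426 q [ 0.48  0.32 -0.38  1.98  0.16  0.86  0.12]
t 73.2 shift [-33.1 -10.3 293.4] rot [0.1 2.6 0.2] q7 0.12 Fz [ 0.2 -0.2  0.5] w 0.0423
```

View pics/s30z.png

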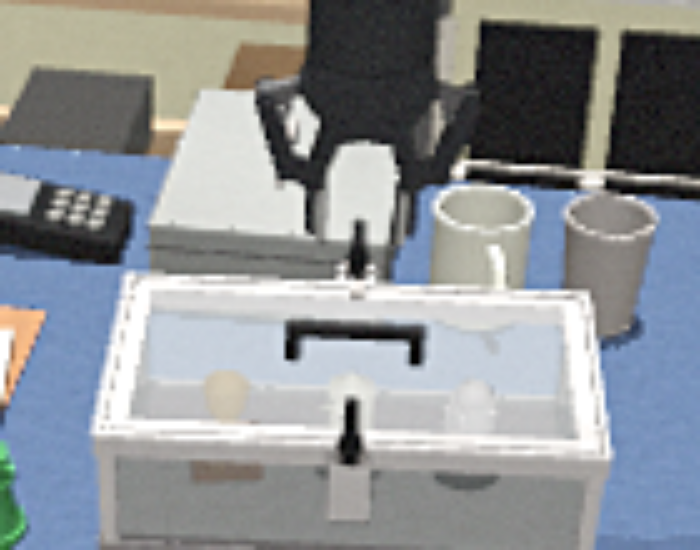

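Both latches look closed. I move the arm aside for a clear top view.

>>> {"fn": "play_rows", "kwargs": {"commands": [[0,0,30,0,0,0,0.5],[0,0,70,0,0,0,0.5],[0,0,115,0,0,0,0.5],[0,0,160,0,0,0,0.5],[0,0,205,0,0,0,0.5],[0,0,245,0,0,0,0.5],[0,0,275,0,0,0,0.5],[0,0,290,0,0,0,0.5]]}}

```text
t: 74.2
ee_pos: [0.4824, 0.152, 0.4425]
tool_rot: [-0.706, -0.041, 0.042, 0.706]
force: [0.7, -0.6, -0.4]
grip_width: 0.0429
```

>>> {"fn": "play_rows", "kwargs": {"commands": [[0,0,0,0,0,0,0.5],[0,0,0,0,0,0,0.5],[0,0,0,0,0,0,0.5],[0,0,0,0,0,0,0.5],[0,0,0,0,0,0,0.5],[0,0,0,0,0,0,0.5],[0,0,0,0,0,0,0.5],[0,0,0,0,0,0,0.5]]}}

```text
t: 75.2
ee_pos: [0.4831, 0.1504, 0.4432]
tool_rot: [-0.706, -0.041, 0.041, 0.706]
force: [1.1, -0.3, -0.7]
grip_width: 0.0424
```

Run:
```python
from h import *
here()
a=cam("side","s31");b=cam("top","t31")
cv2.imwrite('pics/t31z.png',cv2.resize(b[145:280,250:445],None,fx=4,fy=4))
cv2.imwrite('pics/s31z.png',cv2.resize(a[110:270,170:390],None,fx=3.6,fy=3.6))
```

```text
t 75.2 grasp [0.4831 0.1504 0.2882] jawyaw 6.6 ydir [-0.  0. -1.] F [ 1.1 -0.3 -0.7] w 0.0424 q [ 0.01  0.3  -0.49  2.04  0.19  0.84 -0.48]
```

View pics/t31z.png

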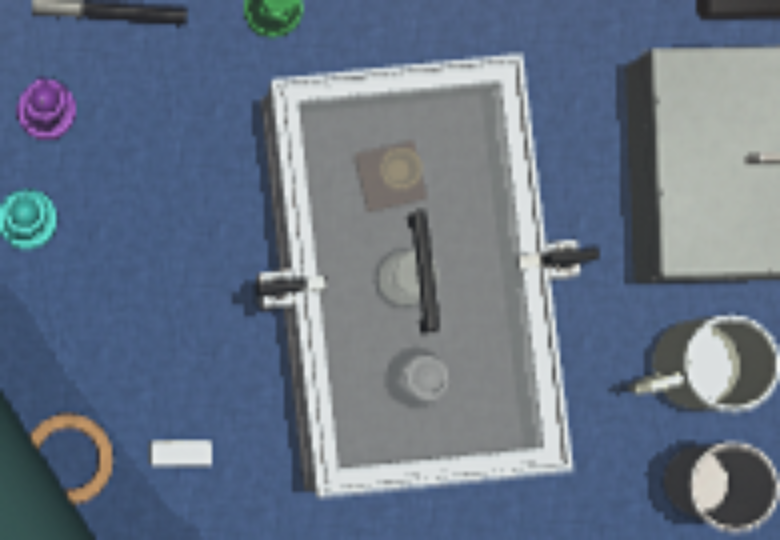

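View pics/s31z.png

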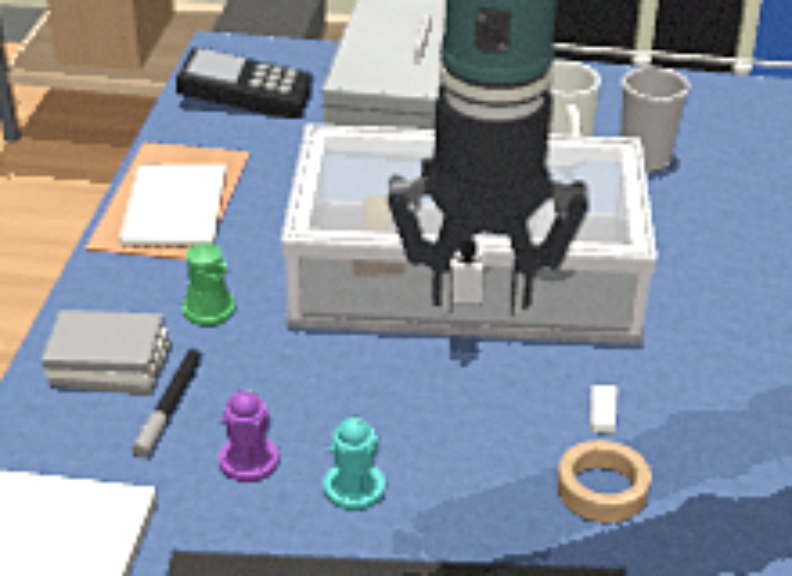

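Run:
```python
from bench import manip
print(manip.finish_job())
```

```text
the job is handed in; nothing more can be done
None
```

I put both loose figurines, the spaceman and the wizard, upright in the display case, closed it again and handed the job in at about 75 s. The knight and dragon were not on the table. `finish_job` reports no verdict.

**What I did:**
- Opened both latches and laid the panel flat on the mat.
- Stood the spaceman and the wizard beside the trophy.
- Put the panel back and pressed it down until it stopped moving, at about 20 N, above the suggested 8 to 15 N.
- Turned both latches back.

**Last checks:**
- **Top view:** both latch bars point in over the panel, the panel sits in its frame, and the two figurines and the trophy are upright. The decoys and the other objects near the case are unmoved. I did not recheck the phone by name.
- **Side view:** after pressing, the panel's handle sat at its starting height to within about half a pixel.
- **Panel position:** before lowering, a side-view check put the panel 3 to 5 mm towards −x of the case centre, so I moved it 3 mm before it went in.
- **Not confirmed:** in the very last side picture the arm blocked much of the case. The level and seated check therefore rests on the press contact and the pictures taken just before.

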